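# Wind a bottle home in a hand-cranked loader

## Task

Stand the round white bottle (the widest of the round ones, with a screw cap) upright in the lane of the hand-wound loader between pusher and stop, let go of it, and then turn the crank counterclockwise, through the heavy point in each turn, until the pusher has pressed the bottle firmly home against the stop. Turn at a steady pace of about five seconds a turn, holding the crank back so that it does not race off after the heavy points, and stop as soon as it blocks so that the bottle is not crushed. Move the pusher only by the crank, let go of it at the end, and leave the other things on the counter where they are.

Things in the scene. Friction and masses are not known exactly. Their poses are not given: they have to be found in the camera images.
- loader: hand-wound bottle loader on a fixed aluminium plate 162 x 305 x 10 mm; origin at counter height under the lane's middle line, z up, +y along the lane from pusher to stop. The lane's floor is 10 mm above the counter; two rails stand 48 mm apart (inner faces at x = -24 and +24 mm) and rise 12 mm above the floor. The crank stands on its -x side.
- bottle_mid (a point): the bottle to load: the round white plastic bottle, 42 mm across and 62 mm tall (body to 56 mm, narrower screw cap above), about 80 g, standing on the counter among other bottles; point at its centre, 31 mm above its foot. Its z points out of its cap.
- pusher_face (a point): steel pusher plate in the lane, 43 mm wide, 46 mm high; point in its front face, on the lane's middle line, 31 mm above the lane's floor; axes as the loader's, so the bottle touches it when it stands 21 mm ahead of it (+y). The crank drives it by a pinion and rack.
- stop_face (a point): steel stop block clamped across the lane, at another place along it each time (112 to 148 mm ahead of the pusher's unwound position); point in the face that looks to the pusher, on the lane's middle line, 31 mm above the lane's floor; axes as the loader's. A bottle that is home has its centre 21 mm before this face (-y).
- crank_axis (a point): point on the crank's fixed upright turning axis at mid-height of the handle, 110 mm above the counter; axes as the loader's
- handle_mid (a point): middle of the crank's upright handle: black round sleeve 20 mm thick and 44 mm tall that spins freely on its pin, 50 mm from the crank axis, from 88 to 132 mm above the counter; the crank arm lies right under it (top at 84 mm). Gripped round it, the gripper need not turn as the handle goes round.
- crank (a joint): crank angle (rad), 0 to 14, 0 to 0.4 at the start; grows counterclockwise seen from above. Each rad moves the pusher 8 mm towards the stop (50 mm a turn). Friction of about 0.08 Nm keeps it where it is left. With the bottle in the lane it comes home between 8.8 and 13.2 rad, never at a heavy point; there it blocks, and each newton more at the handle presses the bottle with about 6 N.
- cam_roller (a point): steel roller on a spring beside the crank's shaft, point at its centre. At crank angles 1.6, 7.9 and 14.2 rad the lobe of the crank's cam stands on it: the heavy point. Over the 0.6 rad before, the crank resists with up to about 0.3 Nm (5 to 6 N at the handle); over the 0.6 rad after, the spring drives it forward with up to about 0.2 Nm, and it races unless held back.
- bottle_drop: small dropper bottle, 28 mm thick, 58 mm tall, standing; not wanted; bystander; origin at the centre of its underside.
- reagent_a: flat-sided wedge-shaped reagent bottle 48 x 56 mm, 88 mm tall with its screw cap, standing; not wanted; bystander; origin at the centre of its underside.

How it is judged:
By the outcome, as a careful person would: the job done as asked, in the order asked, and still so for the second after the job is handed in, with the robot touching nothing.
It also fails if it takes over 72 s, if anything falls off the work surface, if the arm or the gripper's body presses on something with over 40 N, if the wrist force passes 120 N, or if a joint passes its speed limit or range.

## Robot

A 7-joint arm with a two-finger parallel gripper is mounted at the origin on a cart in front of the work surface, level with it; the furniture and walls round the work are solid. World frame = base frame: x ahead of the robot, y to its left, z up, the work surface at z = 0. Lengths are in m, angles in rad, forces in N, time in s.
With the tool pointing down it reaches from about 0.425 to 0.8 m from the base axis. Payload 8.3 kg.
Tool frame: the origin (TCP) lies between the finger pads; the fingertips stand 22 mm ahead of it and the grasp point (between the pads) lies 3 mm ahead of it; z points along the fingers, y is the direction in which the jaws open and shut (so a half turn about z gives the same grasp; the last joint's range is limited). The gripper opens to 85 mm and grips with 20 to 120 N. Pads are 22 mm wide; open, the fingers measure 114 mm over their backs; the gripper's body (76 mm by 85 mm) begins 54 mm behind the grasp point. The pads swing forward as they close: fully open they stand 13 mm farther back than shut.
Start: joints at [1.215, 0.383, 0.016, 1.37, -0.006, 1.388, -0.046], TCP at [0.18, -0.598, 0.253] pointing down, gripper open.
Joint ranges: [-2.95, 2.95], [-0.25, 2.06], [-1.52, 1.56], [0.18, 2.33], [-1.44, 4.58], [0.02, 2.06], [-3.01, 3.01]. Speed limits (rad/s): [2.39, 2.39, 3.01, 3.01, 3.14, 3.14, 3.14].

## Interface

Orientations are given as a rotation vector (axis times angle).
In Python, from workcell import env, optics gives the robot as it stands. The module is installed in compiled form; this text tells all that it offers.
- The arm moves only by the tool step_arm, never from a script. Its argument "moves" is a list of rows, each an object with "fingers": the closure, from 0 (fully open) to 1 (shut); "xyz": the shift along the tool's x, y, z in mm, a list of three; "turn": the turn about the tool's z in rad. A call has 1 to 12 rows; each row is the pose to reach, as a shift and turn from the pose commanded when the call began, along the tool's axes at that moment; what a row does not reach only later rows make up. A row lasts 1/12 s, in which the tool goes at most 41.7 mm and 7.16 degrees, less where a joint would pass 70% of its speed; a pose out of reach is approached as far as the arm can. A call with a gripper value outside its range is refused whole. The fingers move at their own pace and stop on an object; the grip force is fixed at half the most. Time passes only in rows, so rows that repeat a pose let the fingers close. It gives the time, the measured TCP pose, the force and the opening at its end, in the units of the state.
- env.observe(): the state, without advancing time (a new reading comes with each control period).
- optics.snapshot(name): name is "side" or "top" or "wrist"; returns a dict with "image" (480x640x3 uint8, blue, green, red), "range_z" (480x640 float32, m along the optical axis (not along the pixel's ray), 0 where there is no reading), "intrinsics" (3x3 intrinsics, pixels), "origin" and "rotation" of the camera in the world. Camera axes: x right, y up, looking along -z (the intrinsics and any distortion apply to the point x, -y, -z); pixel columns grow to the right and rows downward; lengths in m; the calibration is good to about 2 mm. A picture is of the moment at which its call begins.
- env.sign_off(): hands the job in, once; it reports no verdict.
The state is a dict: "clock": time; "joint_positions": joint angles; "qvel": joint speeds; "joint_torque": joint torques, N m; "eef_pos": TCP position; "eef_rot": TCP orientation; "force": force on the tool from outside, world axes, zero at the start; "ft_torque": the same for the moment, N m; "finger_gap": finger opening in m.
Only numpy, scipy, OpenCV 4.12 (cv2) and the standard library are available. Lean on these libraries where they do the work, as an engineer would, in place of code of your own. Each camera call takes 0.05 s, during which the arm holds its last target.

## Working session

There is one attempt and no reset: what is moved stays moved. The work goes in short steps, Python scripts to look and compute and a tool call to move; the robot and the scene stay as the last step left them, time stands still between calls to the robot, and variables do not carry over. Pictures are saved under pics/ and viewed, and the job is handed in when it is done.

Besides the shell and the picture viewer there is one more tool, called after ">>>" as name(argument=value, ...) on one line, values as JSON. step_arm: Moves the arm, as the interface text tells. Its arguments: {"type":"object","properties":{"moves":{"type":"array","items":{"type":"object","properties":{"fingers":{"type":"number"},"xyz":{"type":"array","items":{"type":"number"}},"turn":{"type":"number"}}}}},"required":["moves"]}

```bash
mkdir -p pics; cat > h.py <<'E'
import numpy as np,cv2
from workcell import env,optics
def snap(n,f):
    s=optics.snapshot(n); cv2.imwrite('pics/'+f+'.png',s['image']); np.savez('pics/'+f+'.npz',**s); return s
def load(f): return dict(np.load('pics/'+f+'.npz'))
def ray(s,u,v):
    K=s['intrinsics'];d=np.array([(u-K[0,2])/K[0,0],-(v-K[1,2])/K[1,1],-1.]);return s['origin'],s['rotation']@d
def plane(s,u,v,z):
    o,d=ray(s,u,v);return o+d*(z-o[2])/d[2]
def cloud(s):
    K=s['intrinsics'];v,u=np.mgrid[0:480,0:640];r=s['range_z']
    p=np.stack([(u-K[0,2])/K[0,0]*r,-(v-K[1,2])/K[1,1]*r,-r],-1)
    return p@s['rotation'].T+s['origin']
E
python3 - <<'E'
from h import *
for n in ('side','top','wrist'):
    s=snap(n,n+'0'); print(n,s.keys(),s['intrinsics'].round(1).tolist(),s['origin'].round(3),s['rotation'].round(3).tolist())
print(env.observe())
E
```

```text
side dict_keys(['image', 'range_z', 'intrinsics', 'origin', 'rotation']) [[482.8, 0.0, 318.8], [0.0, 482.8, 242.4], [0.0, 0.0, 1.0]] [0.382 0.639 0.544] [0.15, -1.477, -2.515]
top dict_keys(['image', 'range_z', 'intrinsics', 'origin', 'rotation']) [[563.7, 0.0, 315.9], [0.0, 563.7, 240.0], [0.0, 0.0, 1.0]] [ 0.446 -0.098  1.375] [0.064, -0.076, -1.554]
wrist dict_keys(['image', 'range_z', 'intrinsics', 'origin', 'rotation']) [[380.6, 0.0, 319.7], [0.0, 380.6, 236.7], [0.0, 0.0, 1.0]] [ 0.259 -0.574  0.372] [-0.277, 0.208, -1.266]
{'clock': 0.15, 'joint_positions': array([ 1.21508462,  0.38409383,  0.01643511,  1.37086223, -0.00629131,
        1.38819772, -0.04650761]), 'qvel': array([ 0.00051163, -0.00138243, -0.00029201, -0.00446224,  0.0015002 ,
       -0.00040902, -0.00012878]), 'joint_torque': array([ 2.44014795e-03, -6.28153324e+01,  8.46240632e-01, -3.72171092e+01,
        1.68622762e-02,  1.08203865e-02, -1.73916015e-05]), 'eef_pos': array([ 0.18031155, -0.59807546,  0.25250148]), 'eef_rot': array([-3.10651073e+00, -4.58093511e-01,  4.13625294e-04]), 'force': array([0.83692292, 0.10050975, 0.93102608]), 'ft_torque': array([-0.0073739 ,  0.01376551,  0.00454136]), 'finger_gap': 0.08549743707769769}
```

Rotations are rotation vectors; fix the helper.

```bash
sed -i "s/s\['rotation'\]@d/RR(s)@d/; s/s\['rotation'\].T/RR(s).T/" h.py; echo "def RR(s): return cv2.Rodrigues(np.array(s['rotation'],float))[0]" >> h.py
python3 - <<'E'
from h import *
for n in ('side0','top0','wrist0'):
    s=load(n);c=cloud(s);print(n,[c[v,u].round(3) for v,u in((240,320),(400,200),(300,450))])
E
```

```text
side0 [array([ 0.599, -0.3  ,  0.01 ]), array([0.548, 0.371, 0.216]), array([ 0.207, -1.198, -0.712])]
top0 [array([ 0.569, -0.118, -0.   ]), array([ 0.045,  0.297, -0.709]), array([ 0.418, -0.609, -0.706])]
wrist0 [array([-0.099, -0.681, -0.71 ]), array([-0.79 , -0.45 , -0.711]), array([-0.173, -1.134, -0.71 ])]
```

View pics/top0.png

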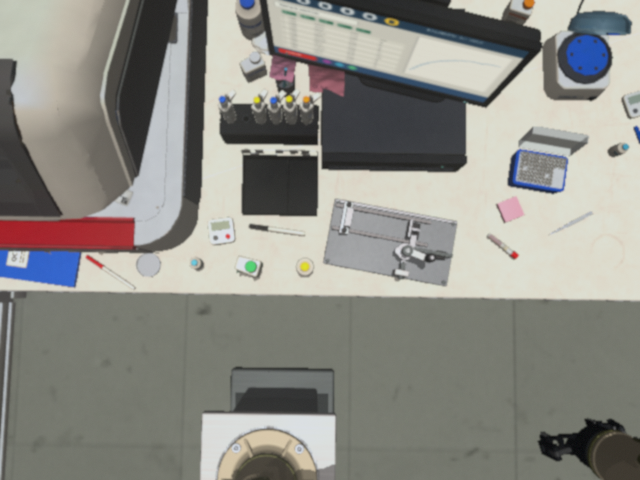

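View pics/side0.png

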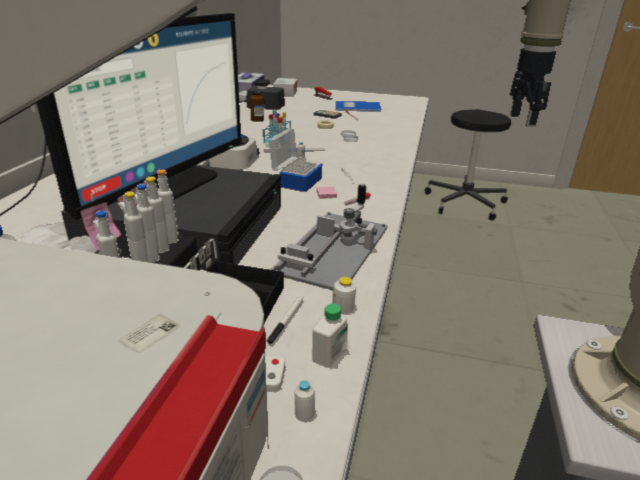

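View pics/wrist0.png

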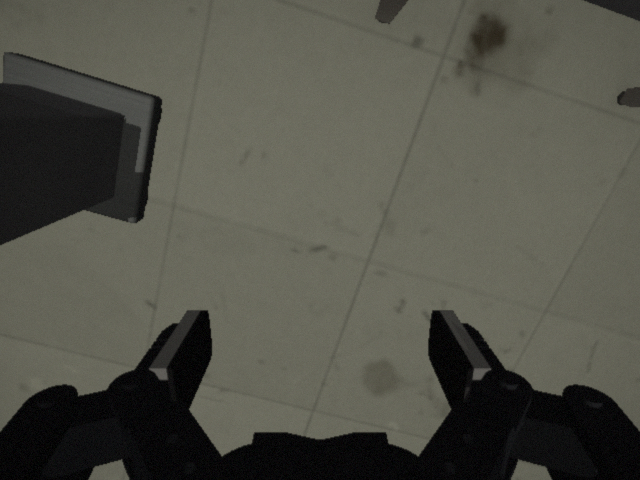

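The top view shows the yellow-capped round bottle at (305,267), with the loader plate centred near (392,242). The pusher and crank are on the right around (405,250) and the stop is on the left at (343,217).

```bash
python3 - <<'E'
from h import *
s=load('top0');c=cloud(s)
im=s['image'][180:300,180:470];cv2.imwrite('pics/topz.png',cv2.resize(im,None,fx=2.75,fy=2.75,interpolation=cv2.INTER_CUBIC))
for u,v in [(305,267),(250,267),(196,264),(345,217),(405,252),(400,272),(435,257),(412,225),(330,200),(457,206),(446,285),(324,260)]:
  print(u,v,c[v,u].round(3))
s=load('side0');im=s['image'][170:330,260:420];cv2.imwrite('pics/sidez.png',cv2.resize(im,None,fx=3.7,fy=3.7,interpolation=cv2.INTER_CUBIC))
E
```

```text
305 267 [ 0.5   -0.083  0.059]
250 267 [0.497 0.042 0.089]
196 264 [0.503 0.172 0.057]
345 217 [ 0.62  -0.175  0.053]
405 252 [ 0.536 -0.31   0.095]
400 272 [ 0.492 -0.305  0.059]
435 257 [ 0.523 -0.37   0.134]
412 225 [ 0.607 -0.339  0.024]
330 200 [ 0.668 -0.141  0.003]
457 206 [ 0.658 -0.454  0.003]
446 285 [ 0.464 -0.425  0.007]
324 260 [ 0.519 -0.128  0.012]
```

View pics/topz.png

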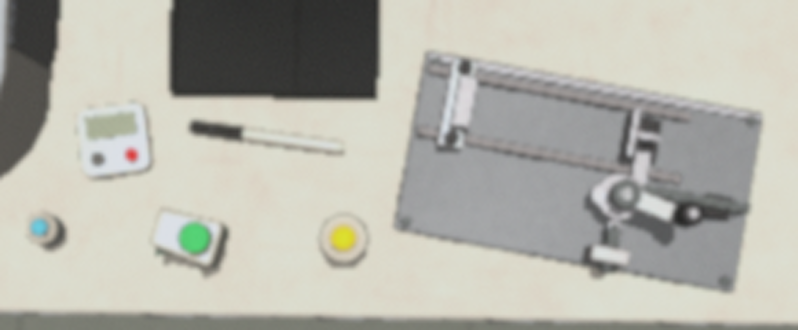

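View pics/sidez.png

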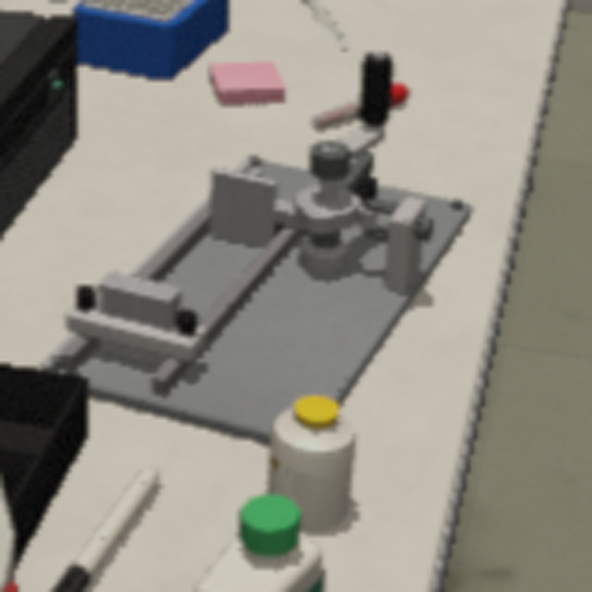

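>>> step_arm(moves=[{"fingers": 0,"xyz": [34,-20,-4],"turn": -0.09},{"fingers": 0,"xyz": [68,-40,-8],"turn": -0.18},{"fingers": 0,"xyz": [102,-60,-12],"turn": -0.27},{"fingers": 0,"xyz": [136,-80,-17],"turn": -0.36},{"fingers": 0,"xyz": [170,-100,-21],"turn": -0.45},{"fingers": 0,"xyz": [203,-120,-25],"turn": -0.54},{"fingers": 0,"xyz": [237,-140,-29],"turn": -0.63},{"fingers": 0,"xyz": [271,-160,-33],"turn": -0.72},{"fingers": 0,"xyz": [305,-180,-37],"turn": -0.82},{"fingers": 0,"xyz": [339,-200,-42],"turn": -0.91},{"fingers": 0,"xyz": [373,-220,-46],"turn": -1.0},{"fingers": 0,"xyz": [407,-241,-50],"turn": -1.09}])

```text
clock: 1.15
eef_pos: [0.5014, -0.2487, 0.3035]
eef_rot: [2.416, 2.008, -0.0]
force: [1.0, -0.2, 0.3]
finger_gap: 0.0854
```

>>> step_arm(moves=[{"fingers": 0,"xyz": [0,0,0],"turn": 0},{"fingers": 0,"xyz": [0,0,0],"turn": 0},{"fingers": 0,"xyz": [0,0,0],"turn": 0}])

```text
clock: 1.4
eef_pos: [0.5002, -0.2505, 0.3029]
eef_rot: [-2.42, -2.002, 0.001]
force: [0.1, -1.1, 0.5]
finger_gap: 0.0853
```

```bash
python3 - <<'E'
from h import *
s=snap('wrist','w1');snap('side','s1');o=env.observe();print(o['clock'],o['eef_pos'],o['eef_rot'],cv2.Rodrigues(o['eef_rot'])[0].round(3),s['origin'],RR(s).round(3))
E
```

```text
1.5 [ 0.49948796 -0.25169552  0.30293057] [-2.42298176e+00 -1.99904814e+00  1.51246650e-03] [[ 0.19   0.982 -0.001]
 [ 0.982 -0.19  -0.   ]
 [-0.    -0.001 -1.   ]] [ 0.51561624 -0.17003505  0.42264631] [[ 0.982  0.177  0.061]
 [-0.187  0.932  0.312]
 [-0.001 -0.318  0.948]]
```

View pics/w1.png

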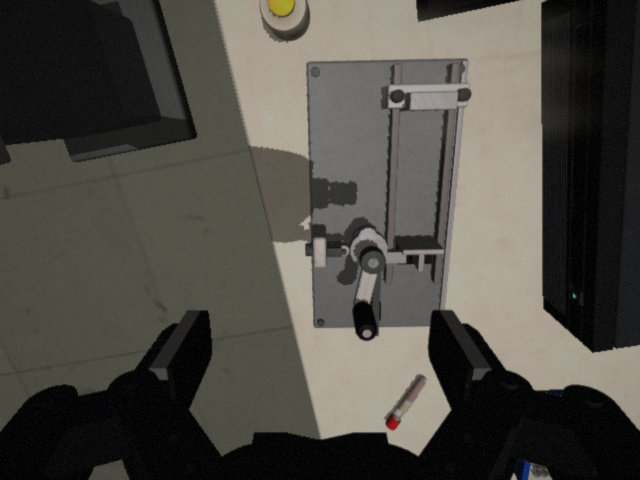

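The wrist view is aligned with the loader. The plate corners are at (307,62), (468,59), (315,327) and (441,327). The stop block is at about (435,98), the pusher at (415,245), the crank knob at (373,262) and the handle top at (367,333).

```bash
python3 - <<'E'
from h import *
s=load('w1');c=cloud(s)
im=s['image'];cv2.imwrite('pics/w1a.png',cv2.resize(im[40:200,290:490],None,fx=4,fy=3.75,interpolation=cv2.INTER_CUBIC) if 0 else cv2.resize(im[45:195,290:490],None,fx=4,fy=4,interpolation=cv2.INTER_CUBIC))
cv2.imwrite('pics/w1b.png',cv2.resize(im[210:360,290:490],None,fx=4,fy=4,interpolation=cv2.INTER_CUBIC))
for u,v in [(307,62),(467,60),(315,327),(441,327)]: print('corner',plane(s,u,v,.01).round(4))
for u,v in [(435,90),(435,102),(435,115),(415,235),(415,245),(415,252),(372,262),(367,333),(367,250),(360,242),(285,5),(362,300),(320,250),(286,12),(392,170),(451,170)]: print(u,v,c[v,u].round(4))
E
```

```text
corner [ 0.511  -0.1239  0.01  ]
corner [ 0.6668 -0.1518  0.01  ]
corner [ 0.4613 -0.4208  0.01  ]
corner [ 0.615  -0.4499  0.01  ]
435 90 [ 0.6264 -0.1734  0.034 ]
435 102 [ 0.6196 -0.1834  0.0544]
435 115 [ 0.6313 -0.1978  0.0088]
415 235 [ 0.5966 -0.3243  0.0092]
415 245 [ 0.5882 -0.3216  0.0459]
415 252 [ 0.5853 -0.325   0.0564]
372 262 [ 0.5383 -0.3148  0.0865]
367 333 [ 0.5212 -0.3622  0.1303]
367 250 [ 0.5356 -0.3028  0.0839]
360 242 [ 0.5316 -0.305   0.0528]
285 5 [ 0.5022 -0.0837  0.0613]
362 300 [ 0.5228 -0.3545  0.0837]
320 250 [ 0.49   -0.3034  0.0598]
286 12 [ 0.5018 -0.0885  0.0594]
392 170 [ 0.5784 -0.2436  0.0208]
451 170 [ 0.6433 -0.258   0.008 ]
```

View pics/w1a.png

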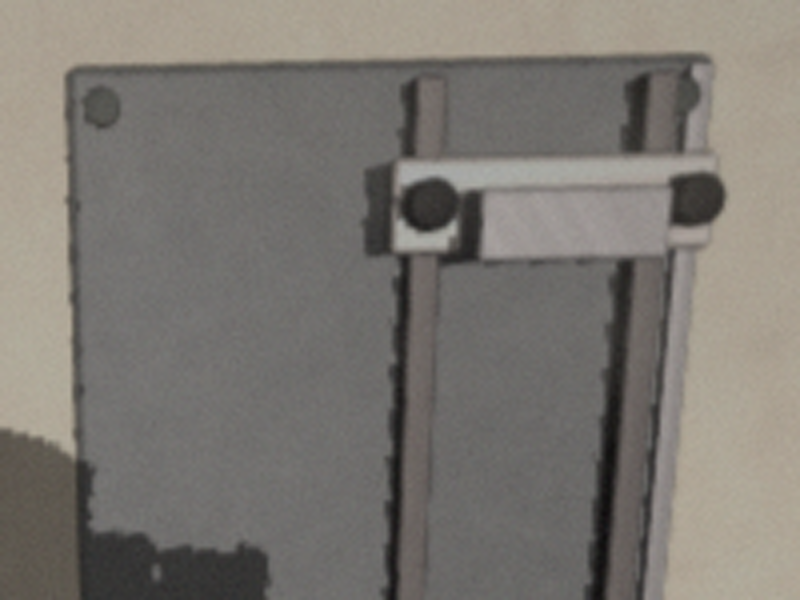

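View pics/w1b.png

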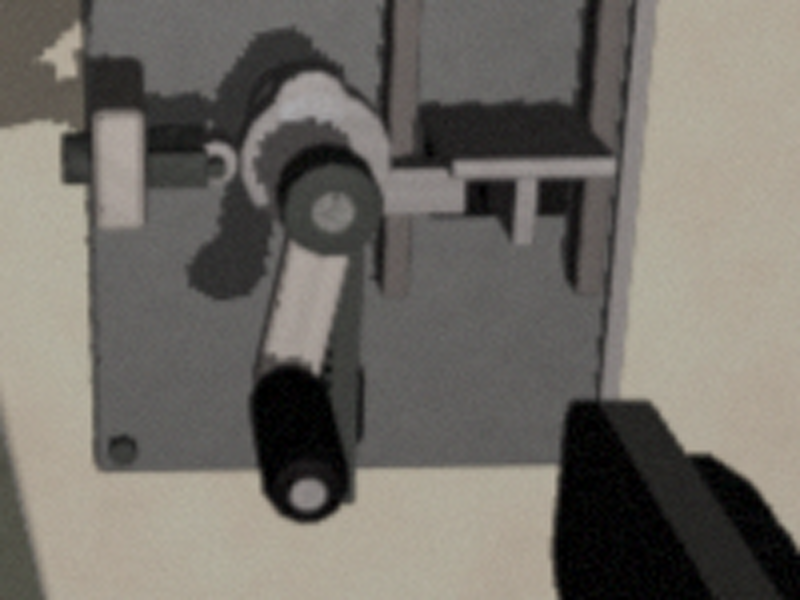

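```bash
python3 - <<'E'
from h import *
s=load('w1');c=cloud(s)
P=lambda u,v,z:plane(s,u,v,z)[:2]
la,lb=P(401.2,63.8,.022),P(397.5,195,.022)
ra,rb=P(452,63.8,.022),P(442,195,.022)
d=[(la-lb)/np.linalg.norm(la-lb),(ra-rb)/np.linalg.norm(ra-rb)]
cor=[P(307,62,.01),P(467,60,.01),P(315,327,.01),P(441,327,.01)]
d+= [(cor[0]-cor[2])/np.linalg.norm(cor[0]-cor[2]),(cor[1]-cor[3])/np.linalg.norm(cor[1]-cor[3])]
print('dirs',[np.round(np.arctan2(-q[0],q[1]),4) for q in d])
yaw=np.mean([np.arctan2(-q[0],q[1]) for q in d[:2]]+[np.arctan2(-q[0],q[1]) for q in d[2:]])
ey=np.array([-np.sin(yaw),np.cos(yaw)]);ex=np.array([np.cos(yaw),np.sin(yaw)])
print('yaw',yaw)
def L(p):return np.round(1000*np.array([p@ex,p@ey]),1)
for n,p in dict(la=la,lb=lb,ra=ra,rb=rb,c0=cor[0],c1=cor[1],c2=cor[2],c3=cor[3],sL=P(410.5,110,.055),sR=P(457,109.5,.055),pL=P(403,249.5,.056),pR=P(443.7,249.5,.056),hnd=P(367,333,.132),knob=P(373.2,262.5,.0865),knob2=P(373.2,262.5,.1)).items(): print(n,p.round(4),L(p))
# knob/handle heights from depth
print('knob z',c[255:270,366:380,2].round(3)[::4,::3]); print('handle',c[329:338,362:372,2].round(3)[::3,::3])
st=c[95:111,412:455];print('stop top z',np.median(st[...,2]))
# bottle, from depth
w=c[0:45,255:312];m=(w[...,2]>.03)&(w[...,2]<.08);print('bottle z max',w[m][:,2].max(),w[m].mean(0))
E
```

```text
dirs [np.float64(-0.1511), np.float64(-0.1612), np.float64(-0.1658), np.float64(-0.1721)]
yaw -0.16253928598176004
la [ 0.6    -0.1438] [615.3 -44.8]
lb [ 0.5806 -0.271 ] [ 616.8 -173.5]
ra [ 0.648 -0.153] [664.2 -46.1]
rb [ 0.6274 -0.2799] [ 664.4 -174.7]
c0 [ 0.511  -0.1239] [524.3 -39.6]
c1 [ 0.6668 -0.1518] [682.6 -41.9]
c2 [ 0.4613 -0.4208] [ 523.3 -340.6]
c3 [ 0.615  -0.4499] [ 679.7 -344.5]
sL [ 0.5967 -0.1861] [619.  -87.1]
sR [ 0.6386 -0.1937] [661.5 -87.8]
pL [ 0.5736 -0.3201] [ 617.9 -223.1]
pR [ 0.6147 -0.3279] [ 659.6 -224.1]
hnd [ 0.5212 -0.3611] [ 572.7 -272. ]
knob [ 0.5393 -0.3155] [ 583.3 -224.1]
knob2 [ 0.5384 -0.3097] [ 581.4 -218.5]
knob z [[0.087 0.088 0.086 0.087 0.087]
 [0.087 0.086 0.088 0.086 0.087]
 [0.087 0.087 0.087 0.087 0.086]
 [0.087 0.087 0.086 0.088 0.086]]
handle [[0.131 0.132 0.131 0.13 ]
 [0.13  0.13  0.131 0.131]
 [0.131 0.132 0.131 0.132]]
stop top z 0.05345474636891137
bottle z max 0.06372459600403946 [ 0.49973231 -0.08863042  0.05082862]
```

```bash
python3 - <<'E'
from h import *
ls=[]
for n in('top0','side0','s1','w1'):
    s=load(n);h=cv2.cvtColor(s['image'],cv2.COLOR_BGR2HSV)
    m=cv2.inRange(h,(20,140,110),(35,255,255))
    N,lab,st,ce=cv2.connectedComponentsWithStats(m)
    for i in range(1,N):
        if st[i,4]>25:
            p=plane(s,*ce[i],.0615);
            if abs(p[0]-.5)<.03 and abs(p[1]+.085)<.03: print(n,st[i],ce[i].round(1),p.round(4)); ls.append((n,ray(s,*ce[i])))
def tri(a,b):
    (o1,d1),(o2,d2)=a,b
    A=np.stack([d1,-d2],1);t=np.linalg.lstsq(A,o2-o1,rcond=None)[0];return o1+t[0]*d1,o2+t[1]*d2
D=dict(ls);
for a,b in(('top0','side0'),('top0','w1'),('side0','w1')):
    if a in D and b in D: print(a,b,tri(D[a],D[b]))
s=load('top0');c=cloud(s)
# plate: gray pixels between z .005 and .016 
for n in('top0','w1'):
    s=load(n);h=cv2.cvtColor(s['image'],cv2.COLOR_BGR2HSV);c=cloud(s)
    reg=(abs(c[...,0]-.565)<.13)&(abs(c[...,1]+.285)<.19)&(c[...,2]>-.005)&(c[...,2]<.16)&(h[...,2]<(175 if n=='top0' else 125))&(h[...,1]<60)
    m=cv2.morphologyEx(reg.astype(np.uint8)*255,cv2.MORPH_OPEN,np.ones((3,3)))
    cn=max(cv2.findContours(m,0,1)[0],key=cv2.contourArea)
    pts=np.array([plane(s,*p[0],.01)[:2] for p in cn],np.float32)
    r=cv2.minAreaRect(pts*1000);print(n,r,cv2.boundingRect(cn));cv2.imwrite('pics/m_%s.png'%n,m)
E
```

```text
top0 [301 263   8   8  51] [304.4 266.3] [ 0.5013 -0.0813  0.0615]
side0 [340 277  11   9  78] [345.1 280.8] [ 0.4988 -0.0754  0.0615]
s1 [340 277  11   9  78] [345.1 280.8] [ 0.4988 -0.0754  0.0615]
w1 [268   0  26  16 339] [280.9   6.5] [ 0.4986 -0.0842  0.0615]
top0 side0 (array([ 0.50146977, -0.08121122,  0.05748084]), array([ 0.49977012, -0.0814379 ,  0.05740609]))
top0 w1 (array([ 0.50159378, -0.08117392,  0.05454819]), array([ 0.49823844, -0.08250843,  0.05438934]))
side0 w1 (array([ 0.49998291, -0.08274267,  0.05652438]), array([ 0.49833975, -0.08301871,  0.05653631]))
top0 ((560.6737670898438, -287.027099609375), (308.0169372558594, 167.21145629882812), 80.99553680419922) (324, 201, 133, 85)
w1 ((532.5751953125, -279.976318359375), (303.15435791015625, 215.85255432128906), 79.9427490234375) (253, 58, 213, 270)
```

>>> step_arm(moves=[{"fingers": 0,"xyz": [25,-5,20]},{"fingers": 0,"xyz": [55,-10,42]},{"fingers": 0,"xyz": [85,-16,66]},{"fingers": 0,"xyz": [115,-22,92]},{"fingers": 0,"xyz": [145,-28,117]},{"fingers": 0,"xyz": [166,-32,135]},{"fingers": 0,"xyz": [166,-32,135]},{"fingers": 0,"xyz": [166,-32,135]}])

```text
invalid input at $.moves[0]: expected keys fingers, xyz, turn
```

```bash
python3 - <<'E'
from h import *
s=snap('wrist','w2');o=env.observe();R=cv2.Rodrigues(o['eef_rot'])[0];print(o['clock'],o['eef_pos'],R.round(3))
h=cv2.cvtColor(s['image'],cv2.COLOR_BGR2HSV);m=cv2.inRange(h,(20,140,80),(35,255,255))
N,lab,st,ce=cv2.connectedComponentsWithStats(m)
w=load('w1')
for i in range(1,N):
    if st[i,4]>100:
        p=plane(s,*ce[i],.0615);print(st[i],p,'shift',(R.T@(p-o['eef_pos'])*1000).round(1))
        a,b=ray(s,*ce[i]);c,d=ray(w,280.9,6.5);t=np.linalg.lstsq(np.stack([b,-d],1),c-a,rcond=None)[0];print(a+t[0]*b,c+t[1]*d)
E
```

```text
1.55 [ 0.49948928 -0.25173597  0.30300872] [[ 0.19   0.982 -0.001]
 [ 0.982 -0.19  -0.   ]
 [-0.    -0.001 -1.   ]]
[268   0  26  14 293] [ 0.49859785 -0.08494385  0.0615    ] shift [163.7 -32.4 241.5]
[ 0.48714651 -0.02510521 -0.1887791 ] [ 0.48679992 -0.02478345 -0.18868631]
```

View pics/w2.png

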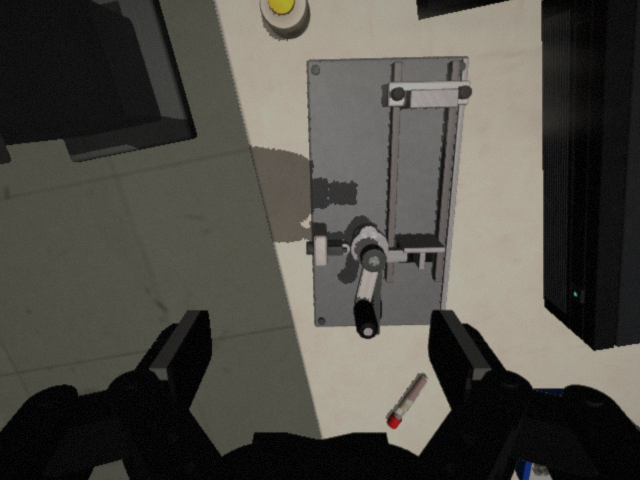

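The first picture was unchanged because the move was refused (`turn` is required). I'm resending it.

>>> step_arm(moves=[{"fingers": 0,"xyz": [25,-5,20],"turn": 0},{"fingers": 0,"xyz": [55,-10,42],"turn": 0},{"fingers": 0,"xyz": [85,-16,66],"turn": 0},{"fingers": 0,"xyz": [115,-22,92],"turn": 0},{"fingers": 0,"xyz": [145,-28,117],"turn": 0},{"fingers": 0,"xyz": [166,-32,135],"turn": 0},{"fingers": 0,"xyz": [166,-32,135],"turn": 0},{"fingers": 0,"xyz": [166,-32,135],"turn": 0},{"fingers": 0,"xyz": [166,-32,135],"turn": 0}])

```text
clock: 2.3
eef_pos: [0.5002, -0.0828, 0.1688]
eef_rot: [2.422, 2.0, -0.0]
force: [-0.1, -0.6, -0.1]
finger_gap: 0.0852
```

```bash
python3 - <<'E'
from h import *
s=snap('wrist','w3');o=env.observe();R=cv2.Rodrigues(o['eef_rot'])[0];print(o['clock'],o['eef_pos'],R.round(3))
h=cv2.cvtColor(s['image'],cv2.COLOR_BGR2HSV);m=cv2.inRange(h,(20,140,80),(35,255,255))
N,lab,st,ce=cv2.connectedComponentsWithStats(m)
w=load('w2')
for i in range(1,N):
    if st[i,4]>100:
        p=plane(s,*ce[i],.0615);print(st[i],p,'shift',(R.T@(p-o['eef_pos'])*1000).round(1))
E
```

```text
2.35 [ 0.50047371 -0.08307957  0.1690972 ] [[ 0.19   0.982  0.001]
 [ 0.982 -0.19  -0.001]
 [-0.001  0.001 -1.   ]]
[301 224  34  33 870] [ 0.4997453  -0.07884084  0.0615    ] shift [  4.1  -1.7 107.6]
```

View pics/w3.png

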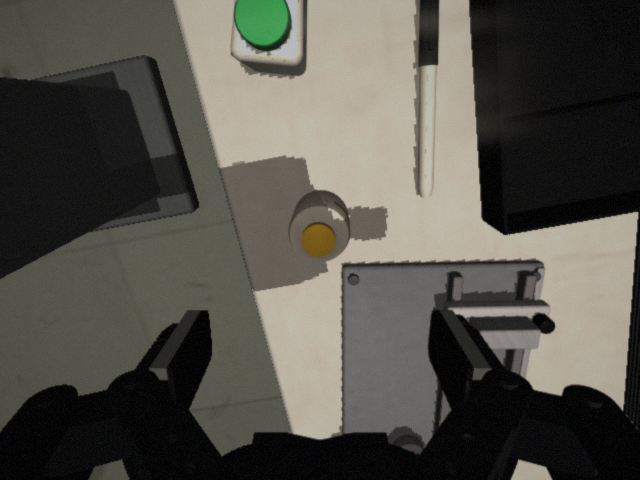

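The bottle cap is at (318,240), about 3 mm ahead of the TCP, with the way down clear. I'll descend and close.

>>> step_arm(moves=[{"fingers": 0,"xyz": [2,-1,25],"turn": 0},{"fingers": 0,"xyz": [3,-1,55],"turn": 0},{"fingers": 0,"xyz": [3,-1,85],"turn": 0},{"fingers": 0,"xyz": [3,-1,110],"turn": 0},{"fingers": 0,"xyz": [3,-1,125],"turn": 0},{"fingers": 0,"xyz": [3,-1,129],"turn": 0},{"fingers": 0,"xyz": [3,-1,129],"turn": 0},{"fingers": 0.45,"xyz": [3,-1,129],"turn": 0},{"fingers": 0.55,"xyz": [3,-1,129],"turn": 0},{"fingers": 0.7,"xyz": [3,-1,129],"turn": 0},{"fingers": 0.8,"xyz": [3,-1,129],"turn": 0},{"fingers": 0.8,"xyz": [3,-1,129],"turn": 0}])

```text
clock: 3.35
eef_pos: [0.5007, -0.0782, 0.0409]
eef_rot: [2.418, 2.002, 0.002]
force: [-2.4, -0.7, 8.9]
finger_gap: 0.0392
```

>>> step_arm(moves=[{"fingers": 0.8,"xyz": [0,0,0],"turn": 0},{"fingers": 0.8,"xyz": [0,0,0],"turn": 0},{"fingers": 0.8,"xyz": [0,0,0],"turn": 0}])

```text
clock: 3.6
eef_pos: [0.5007, -0.0782, 0.0409]
eef_rot: [2.418, 2.002, 0.002]
force: [-1.9, -0.4, 7.9]
finger_gap: 0.0394
```

```bash
python3 - <<'E'
from h import *
s=snap('wrist','w4');snap('side','s4')
E
```

```text
(no output)
```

View pics/w4.png

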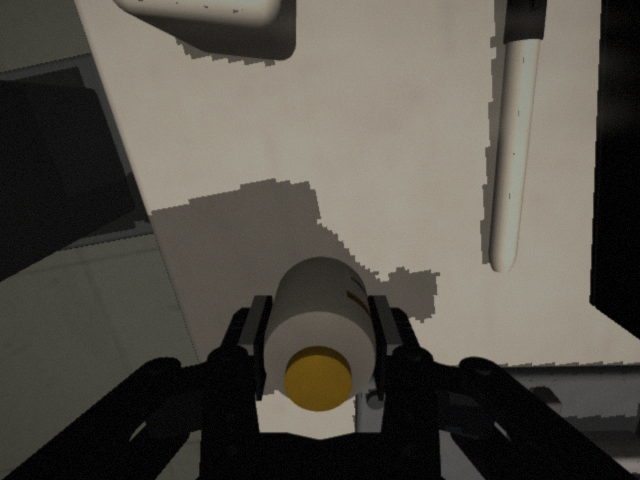

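View pics/s4.png

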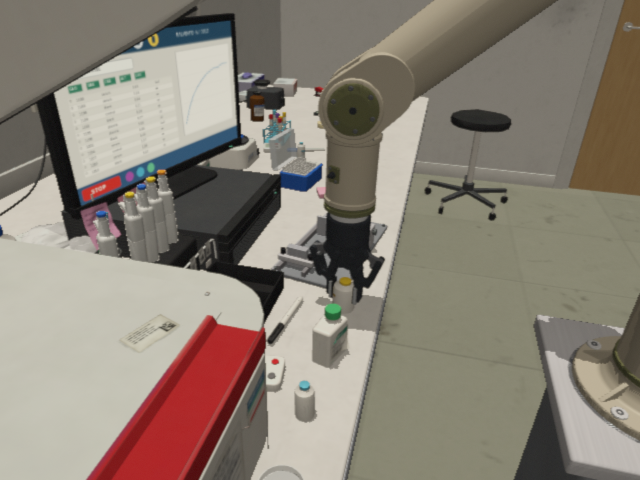

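The bottle is gripped upright between the pads, with its cap at (318,378). Next I'll work out its offset in the gripper and the lift.

```bash
python3 - <<'E'
from h import *
s=load('w4');o=env.observe();R=cv2.Rodrigues(o['eef_rot'])[0]
h=cv2.cvtColor(s['image'],cv2.COLOR_BGR2HSV);m=cv2.inRange(h,(18,140,60),(35,255,255))
N,lab,st,ce=cv2.connectedComponentsWithStats(m);i=1+np.argmax(st[1:,4])
# ellipse of the cap's top: upper part is top face
print(st[i],ce[i]);p=plane(s,*ce[i],.0615);print(p,'tool',(R.T@(p-o['eef_pos'])*1000).round(1))
c=cloud(s);q=c[lab==i];q=q[(q[:,2]>.058)];print(q.mean(0),(R.T@(q.mean(0)-o['eef_pos'])*1000).round(1),len(q))
E
```

```text
[ 284  355   68   56 3005] [317.50016639 382.43793677]
[ 0.49994348 -0.07787491  0.0615    ] tool [  0.2  -0.8 -20.6]
[ 0.49985271 -0.07825769  0.06111266] [ -0.2  -0.8 -20.2] 3004
```

>>> step_arm(moves=[{"fingers": 0.8,"xyz": [0,0,-10],"turn": 0},{"fingers": 0.8,"xyz": [0,0,-30],"turn": 0},{"fingers": 0.8,"xyz": [0,0,-60],"turn": 0},{"fingers": 0.8,"xyz": [0,0,-90],"turn": 0},{"fingers": 0.8,"xyz": [0,0,-110],"turn": 0},{"fingers": 0.8,"xyz": [0,0,-110],"turn": 0}])

```text
clock: 4.2
eef_pos: [0.5024, -0.078, 0.1549]
eef_rot: [2.415, 1.999, 0.008]
force: [0.3, 0.7, -0.0]
finger_gap: 0.0395
```

>>> step_arm(moves=[{"fingers": 0.8,"xyz": [-16,17,0],"turn": -0.01},{"fingers": 0.8,"xyz": [-38,40,0],"turn": -0.025},{"fingers": 0.8,"xyz": [-62,65,0],"turn": -0.025},{"fingers": 0.8,"xyz": [-86,90,0],"turn": -0.025},{"fingers": 0.8,"xyz": [-110,115,0],"turn": -0.025},{"fingers": 0.8,"xyz": [-125,130,0],"turn": -0.025},{"fingers": 0.8,"xyz": [-131,136,0],"turn": -0.025},{"fingers": 0.8,"xyz": [-131,136,0],"turn": -0.025},{"fingers": 0.8,"xyz": [-131,136,0],"turn": -0.025},{"fingers": 0.8,"xyz": [-131,136,0],"turn": -0.025}])

```text
clock: 5.03
eef_pos: [0.6085, -0.2299, 0.1493]
eef_rot: [-2.392, -2.035, -0.001]
force: [0.9, 1.0, -0.1]
finger_gap: 0.0394
```

```bash
python3 - <<'E'
from h import *
s=snap('wrist','w5');snap('side','s5');o=env.observe();R=cv2.Rodrigues(o['eef_rot'])[0];print(o['clock'],o['eef_pos'],R.round(3))
E
```

```text
5.1333 [ 0.60859976 -0.23023771  0.1497104 ] [[ 0.16   0.987  0.   ]
 [ 0.987 -0.16   0.   ]
 [ 0.     0.    -1.   ]]
```

View pics/w5.png

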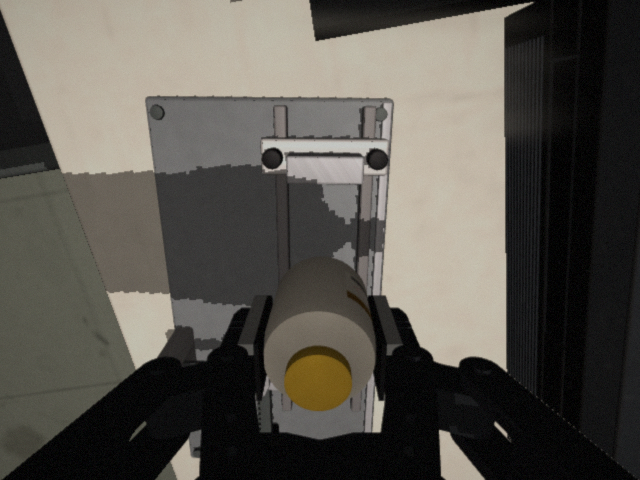

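The bottle hangs over the lane. The rails run from (280,105) to (283,270) and from (368,108) to (363,270), and the stop's front edge is near v=184. Now to measure them in the tool frame.

```bash
python3 - <<'E'
from h import *
s=load('w5');im=s['image'];cv2.imwrite('pics/w5z.png',cv2.resize(im[90:290,240:410],None,fx=4,fy=3,interpolation=cv2.INTER_CUBIC))
E
```

```text
(no output)
```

View pics/w5z.png

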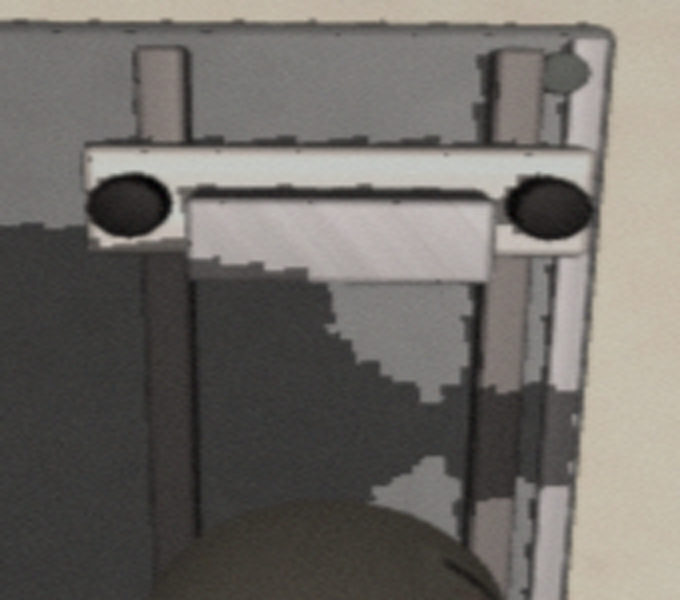

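```bash
python3 - <<'E'
from h import *
s=load('w5');o=env.observe();R=cv2.Rodrigues(o['eef_rot'])[0]
T=lambda x,y,z:(R.T@(plane(s,240+x/4,90+y/3,z)-o['eef_pos'])*1000).round(1)
for n,a in dict(l1=(184,60,.022),l2=(188,300,.022),l3=(194,520,.022),r1=(495,60,.022),r2=(482,320,.022),r3=(472,540,.022),sL=(190,281,.055),sR=(488,281,.055)).items(): print(n,T(*a),plane(s,240+a[0]/4,90+a[1]/3,a[2]).round(4))
h=cv2.cvtColor(s['image'],cv2.COLOR_BGR2HSV);m=cv2.inRange(h,(18,140,60),(35,255,255))
c=cloud(s)[m>0];c=np.median(c,0);print('cap',(R.T@(c-o['eef_pos'])*1000).round(1),c)
E
```

```text
l1 [ 81.8 -21.2 127.7] [ 0.6008 -0.146   0.022 ]
l2 [ 31.9 -21.9 127.7] [ 0.5921 -0.1952  0.022 ]
l3 [-20.2 -22.3 127.7] [ 0.5834 -0.2465  0.022 ]
r1 [ 81.8  26.7 127.7] [ 0.6481 -0.1537  0.022 ]
r2 [ 27.4  26.6 127.7] [ 0.6392 -0.2074  0.022 ]
r3 [-25.2  26.6 127.7] [ 0.6308 -0.2593  0.022 ]
sL [ 42.2 -18.6  94.7] [ 0.597  -0.1855  0.055 ]
sR [42.2 23.6 94.7] [ 0.6387 -0.1923  0.055 ]
cap [  0.2  -0.9 -19.3] [ 0.6077409  -0.22993959  0.16896657]
```

>>> step_arm(moves=[{"fingers": 0.8,"xyz": [0,2,10],"turn": 0},{"fingers": 0.8,"xyz": [0,3,30],"turn": 0},{"fingers": 0.8,"xyz": [0,3,52],"turn": 0},{"fingers": 0.8,"xyz": [0,3,70],"turn": 0},{"fingers": 0.8,"xyz": [0,3,80],"turn": 0},{"fingers": 0.8,"xyz": [0,3,80],"turn": 0},{"fingers": 0.8,"xyz": [0,3,80],"turn": 0}])

```text
clock: 5.72
eef_pos: [0.6116, -0.2321, 0.0692]
eef_rot: [-2.394, -2.033, 0.0]
force: [0.0, -0.5, -0.3]
finger_gap: 0.0393
```

```bash
python3 - <<'E'
from h import *
s=snap('wrist','w6');snap('side','s6');o=env.observe();R=cv2.Rodrigues(o['eef_rot'])[0];print(o['clock'],o['eef_pos'],R.round(3))
im=load('s6')['image'];cv2.imwrite('pics/s6z.png',cv2.resize(im[170:330,240:420],None,fx=4,fy=3.7,interpolation=cv2.INTER_CUBIC))
E
```

```text
5.8167 [ 0.61266829 -0.23259197  0.07075565] [[ 0.162  0.987  0.002]
 [ 0.987 -0.162 -0.001]
 [-0.     0.002 -1.   ]]
```

View pics/w6.png

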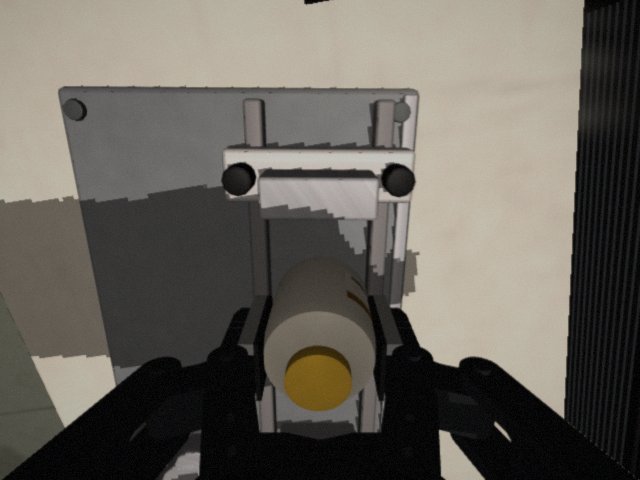

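View pics/s6z.png

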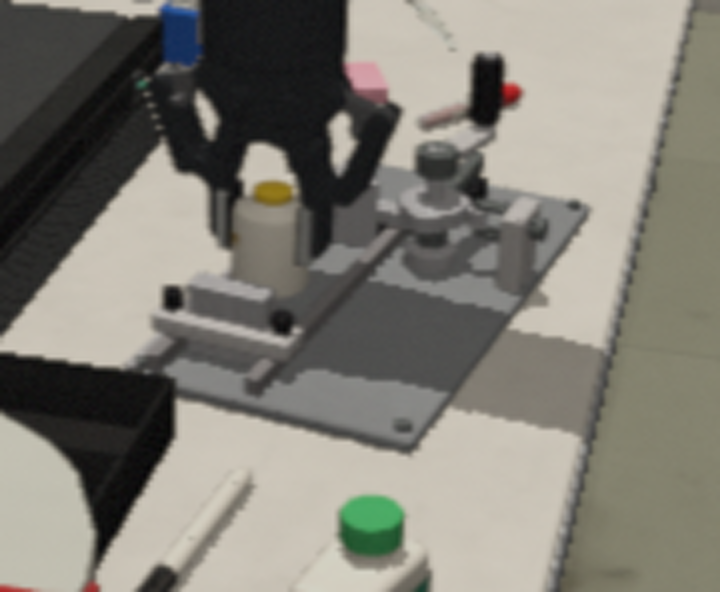

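The bottle sits centred between the rails (rail inner edges at u≈270 and 371, bottle at 319). Lowering.

>>> step_arm(moves=[{"fingers": 0.8,"xyz": [0,0,5],"turn": 0},{"fingers": 0.8,"xyz": [0,0,10],"turn": 0},{"fingers": 0.8,"xyz": [0,0,14],"turn": 0},{"fingers": 0.8,"xyz": [0,0,17],"turn": 0},{"fingers": 0.8,"xyz": [0,0,18],"turn": 0},{"fingers": 0.8,"xyz": [0,0,18],"turn": 0},{"fingers": 0.8,"xyz": [0,0,18],"turn": 0},{"fingers": 0.8,"xyz": [0,0,18],"turn": 0}])

```text
clock: 6.48
eef_pos: [0.6118, -0.2325, 0.0513]
eef_rot: [-2.395, -2.033, -0.0]
force: [0.5, -1.0, -0.8]
finger_gap: 0.0393
```

>>> step_arm(moves=[{"fingers": 0.8,"xyz": [0,0,0.5],"turn": 0},{"fingers": 0.45,"xyz": [0,0,0.5],"turn": 0},{"fingers": 0.4,"xyz": [0,0,0.5],"turn": 0},{"fingers": 0.3,"xyz": [0,0,0.5],"turn": 0},{"fingers": 0.3,"xyz": [0,0,0.5],"turn": 0},{"fingers": 0.3,"xyz": [0,0,0.5],"turn": 0},{"fingers": 0.3,"xyz": [0,0,-10],"turn": 0},{"fingers": 0.3,"xyz": [0,0,-35],"turn": 0},{"fingers": 0.3,"xyz": [0,0,-65],"turn": 0},{"fingers": 0.3,"xyz": [0,0,-100],"turn": 0},{"fingers": 0.3,"xyz": [0,0,-130],"turn": 0},{"fingers": 0.3,"xyz": [0,0,-150],"turn": 0}])

```text
clock: 7.48
eef_pos: [0.6128, -0.2326, 0.2063]
eef_rot: [2.392, 2.031, 0.004]
force: [0.1, -0.2, 1.2]
finger_gap: 0.0598
```

>>> step_arm(moves=[{"fingers": 0.2,"xyz": [-15,-5,0],"turn": 0},{"fingers": 0.2,"xyz": [-40,-17,0],"turn": 0},{"fingers": 0.2,"xyz": [-65,-34,0],"turn": 0},{"fingers": 0.2,"xyz": [-65,-34,0],"turn": 0},{"fingers": 0.2,"xyz": [-65,-34,0],"turn": 0},{"fingers": 0.2,"xyz": [-65,-34,0],"turn": 0}])

```text
clock: 7.98
eef_pos: [0.5679, -0.2908, 0.2021]
eef_rot: [2.395, 2.033, 0.001]
force: [0.6, 0.7, -0.0]
finger_gap: 0.0683
```

```bash
python3 - <<'E'
from h import *
s=snap('wrist','w7');snap('side','s7');o=env.observe();R=cv2.Rodrigues(o['eef_rot'])[0];print(o['clock'],o['eef_pos'],R.round(3),o['force'])
im=load('s7')['image'];cv2.imwrite('pics/s7z.png',cv2.resize(im[170:330,240:420],None,fx=4,fy=3.7,interpolation=cv2.INTER_CUBIC))
E
```

```text
8.0833 [ 0.56855799 -0.28968496  0.20178195] [[ 0.16   0.987  0.001]
 [ 0.987 -0.16   0.001]
 [ 0.001  0.001 -1.   ]] [ 0.60294513 -0.2059198   1.16900405]
```

View pics/w7.png

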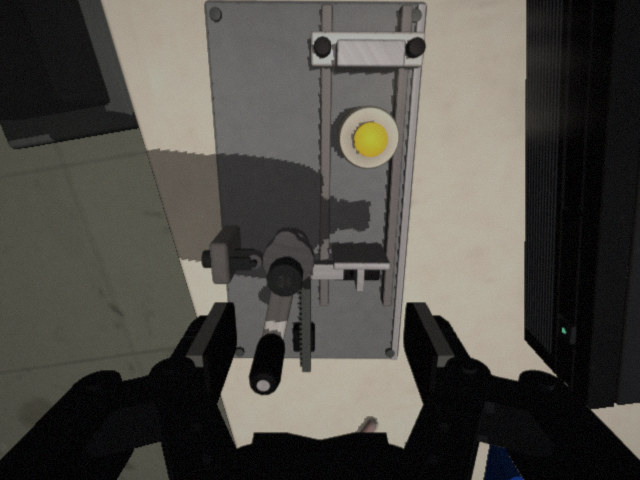

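View pics/s7z.png

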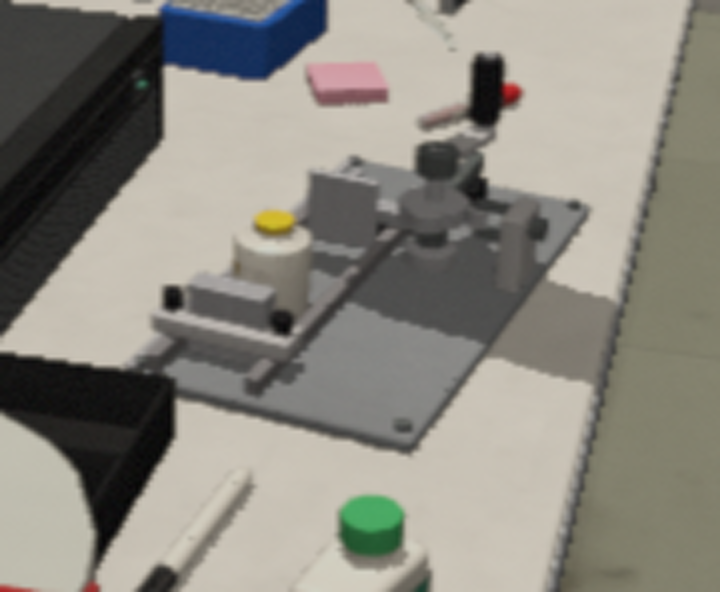

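The bottle stands upright in the lane, released, with its cap at (371,140). The handle top is at (263,385) and the crank knob at (286,280). The pusher's top edge is at v≈263 and the stop's edge at v≈66.

```bash
python3 - <<'E'
from h import *
s=load('w7');im=s['image'];o=env.observe();R=cv2.Rodrigues(o['eef_rot'])[0];c=cloud(s)
cv2.imwrite('pics/w7z.png',cv2.resize(im[220:400,200:420],None,fx=3.6,fy=3.3,interpolation=cv2.INTER_CUBIC))
T=lambda u,v,z:((R.T@(plane(s,u,v,z)-o['eef_pos'])*1000).round(1),plane(s,u,v,z).round(4))
for n,a in dict(hnd=(263,385,.132),knob=(286,281,.087),stop=(370,66,.055),push=(365,263,.056),cap=(371,140,.072)).items(): print(n,*T(*a))
print(np.median(c[275:285,282:292],(0,1)),np.median(c[383:388,261:266],(0,1)))
w1=load('w1')
print(o['joint_positions'])
E
```

```text
hnd [-77.5 -35.   69.7] [ 0.5217 -0.3605  0.132 ]
knob [-29.6 -23.4 114.7] [ 0.5408 -0.3151  0.087 ]
stop [106.9  32.  146.9] [ 0.6174 -0.1892  0.055 ]
push [-29.4  33.5 145.8] [ 0.5971 -0.324   0.056 ]
cap [ 61.9  32.3 129.9] [ 0.6105 -0.2336  0.072 ]
[ 0.54134528 -0.3139367   0.08709493] [ 0.5212739  -0.36136903  0.13105088]
[ 0.70819472  0.47120039 -0.40804997  1.39233876  0.186266    1.31549174
  0.13214313]
```

View pics/w7z.png

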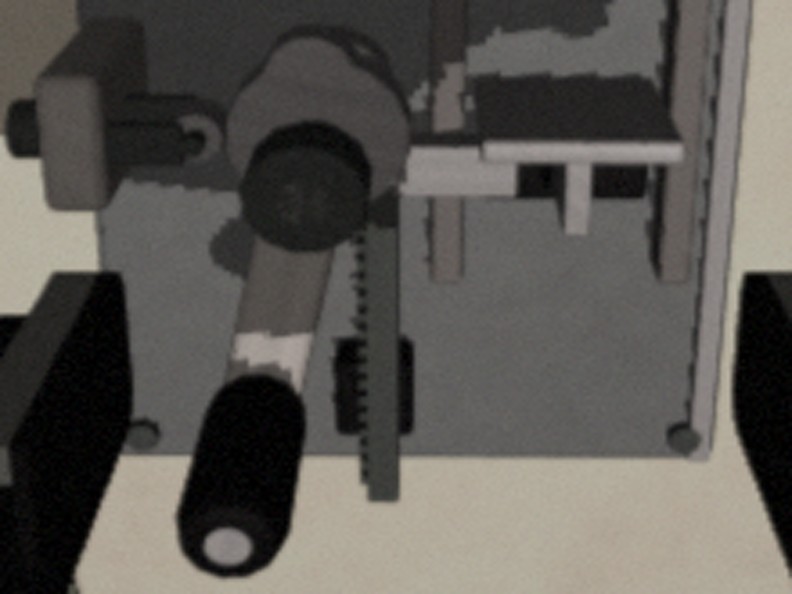

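>>> step_arm(moves=[{"fingers": 0.2,"xyz": [-15,-7,0],"turn": 0},{"fingers": 0.2,"xyz": [-40,-18,0],"turn": 0},{"fingers": 0.2,"xyz": [-65,-29,0],"turn": 0},{"fingers": 0.2,"xyz": [-78,-35,0],"turn": 0},{"fingers": 0.3,"xyz": [-78,-35,10],"turn": 0},{"fingers": 0.3,"xyz": [-78,-35,30],"turn": 0},{"fingers": 0.3,"xyz": [-78,-35,55],"turn": 0},{"fingers": 0.3,"xyz": [-78,-35,75],"turn": 0},{"fingers": 0.3,"xyz": [-78,-35,85],"turn": 0},{"fingers": 0.3,"xyz": [-78,-35,85],"turn": 0},{"fingers": 0.3,"xyz": [-78,-35,85],"turn": 0}])

```text
clock: 9.0
eef_pos: [0.5212, -0.3614, 0.1164]
eef_rot: [-2.393, -2.034, -0.001]
force: [0.1, 0.2, 0.5]
finger_gap: 0.0597
```

```bash
python3 - <<'E'
from h import *
s=snap('wrist','w8');o=env.observe();R=cv2.Rodrigues(o['eef_rot'])[0];print(o['clock'],o['eef_pos'],R.round(3),o['force'])
E
```

```text
9.05 [ 0.52162428 -0.36196367  0.11742853] [[ 0.161  0.987  0.001]
 [ 0.987 -0.161 -0.   ]
 [ 0.     0.002 -1.   ]] [-0.01398703  1.00742982  0.50408826]
```

View pics/w8.png

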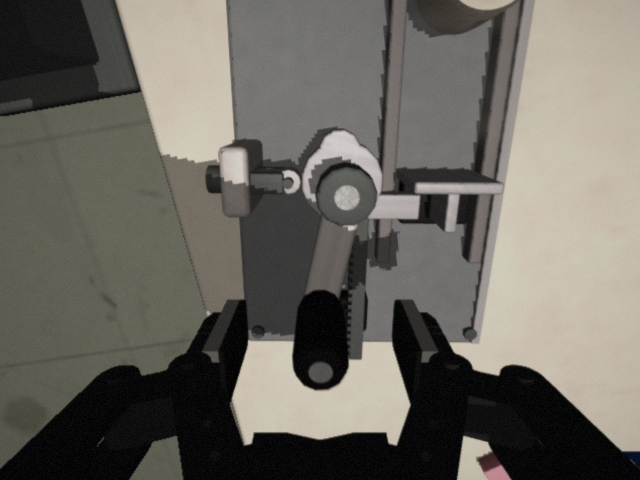

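The handle stands centred between the open fingers, its top at (320,372). I'll close on it gently and re-measure the axis.

```bash
python3 - <<'E'
from h import *
s=load('w8');o=env.observe();R=cv2.Rodrigues(o['eef_rot'])[0]
for n,a in dict(hnd=(320,372,.132),knob=(346,195,.087),lobe=(340,135,.06)).items():
  p=plane(s,*a);print(n,p.round(4),(R.T@(p-o['eef_pos'])*1000).round(1))
E
```

```text
hnd [ 0.5213 -0.3612  0.132 ] [  0.7  -0.5 -14.6]
knob [ 0.5394 -0.3142  0.087 ] [50.   9.8 30.4]
lobe [ 0.5415 -0.2928  0.06  ] [71.5  8.3 57.4]
```

>>> step_arm(moves=[{"fingers": 0.6,"xyz": [0,0,1],"turn": 0},{"fingers": 0.7,"xyz": [0,0,1],"turn": 0},{"fingers": 0.8,"xyz": [0,0,1],"turn": 0},{"fingers": 0.9,"xyz": [0,0,1],"turn": 0},{"fingers": 0.9,"xyz": [0,0,1],"turn": 0},{"fingers": 0.9,"xyz": [0,0,1],"turn": 0}])

```text
clock: 9.55
eef_pos: [0.521, -0.3627, 0.1164]
eef_rot: [2.394, 2.032, 0.001]
force: [0.1, -0.5, 6.0]
finger_gap: 0.0185
```

```bash
cat > tab.py <<'E'
import numpy as np,json,sys
p0=np.arctan2(-48.9,-10.2)
def ab(t): return np.round(2*np.array([50*(np.sin(p0+t)-np.sin(p0)),50*(np.cos(p0+t)-np.cos(p0))]))/2
def tab(t0,ts): 
    b=ab(t0); return json.dumps([{"fingers":.9,"xyz":[float(x) for x in ab(t)-b]+[0],"turn":0} for t in ts])
E
python3 - <<'E'
from tab import *
r=[.02,.06,.12,.2,.3,.4,.5,.6,.7,.8,.9,1.0]
print(tab(0,r))
for k in range(8):
    t0=1+1.2*k; print(round(t0,1),tab(t0,t0+.1*np.arange(1,13)))
E
```

```text
[{"fingers": 0.9, "xyz": [-0.0, 1.0, 0], "turn": 0}, {"fingers": 0.9, "xyz": [-0.5, 3.0, 0], "turn": 0}, {"fingers": 0.9, "xyz": [-1.0, 6.0, 0], "turn": 0}, {"fingers": 0.9, "xyz": [-1.0, 10.0, 0], "turn": 0}, {"fingers": 0.9, "xyz": [-1.0, 15.0, 0], "turn": 0}, {"fingers": 0.9, "xyz": [-0.0, 20.0, 0], "turn": 0}, {"fingers": 0.9, "xyz": [1.0, 24.5, 0], "turn": 0}, {"fingers": 0.9, "xyz": [3.0, 29.5, 0], "turn": 0}, {"fingers": 0.9, "xyz": [5.0, 34.0, 0], "turn": 0}, {"fingers": 0.9, "xyz": [7.5, 38.0, 0], "turn": 0}, {"fingers": 0.9, "xyz": [10.5, 42.0, 0], "turn": 0}, {"fingers": 0.9, "xyz": [14.0, 46.0, 0], "turn": 0}]
1.0 [{"fingers": 0.9, "xyz": [3.5, 3.0, 0], "turn": 0}, {"fingers": 0.9, "xyz": [7.5, 6.0, 0], "turn": 0}, {"fingers": 0.9, "xyz": [12.0, 8.5, 0], "turn": 0}, {"fingers": 0.9, "xyz": [16.5, 10.5, 0], "turn": 0}, {"fingers": 0.9, "xyz": [21.5, 12.5, 0], "turn": 0}, {"fingers": 0.9, "xyz": [26.0, 13.5, 0], "turn": 0}, {"fingers": 0.9, "xyz": [31.0, 14.0, 0], "turn": 0}, {"fingers": 0.9, "xyz": [36.0, 14.0, 0], "turn": 0}, {"fingers": 0.9, "xyz": [41.0, 14.0, 0], "turn
[... 3996 characters left out ...]
ngers": 0.9, "xyz": [41.5, -38.0, 0], "turn": 0}]
9.4 [{"fingers": 0.9, "xyz": [1.0, -5.0, 0], "turn": 0}, {"fingers": 0.9, "xyz": [1.5, -10.0, 0], "turn": 0}, {"fingers": 0.9, "xyz": [1.5, -15.0, 0], "turn": 0}, {"fingers": 0.9, "xyz": [0.5, -19.5, 0], "turn": 0}, {"fingers": 0.9, "xyz": [-0.5, -24.5, 0], "turn": 0}, {"fingers": 0.9, "xyz": [-2.0, -29.5, 0], "turn": 0}, {"fingers": 0.9, "xyz": [-4.0, -34.0, 0], "turn": 0}, {"fingers": 0.9, "xyz": [-6.5, -38.5, 0], "turn": 0}, {"fingers": 0.9, "xyz": [-9.5, -42.5, 0], "turn": 0}, {"fingers": 0.9, "xyz": [-12.5, -46.0, 0], "turn": 0}, {"fingers": 0.9, "xyz": [-16.5, -49.5, 0], "turn": 0}, {"fingers": 0.9, "xyz": [-20.5, -52.5, 0], "turn": 0}]
```

>>> step_arm(moves=[{"fingers": 0.9,"xyz": [0,1,0],"turn": 0},{"fingers": 0.9,"xyz": [-0.5,3,0],"turn": 0},{"fingers": 0.9,"xyz": [-1,6,0],"turn": 0},{"fingers": 0.9,"xyz": [-1,10,0],"turn": 0},{"fingers": 0.9,"xyz": [-1,15,0],"turn": 0},{"fingers": 0.9,"xyz": [0,20,0],"turn": 0},{"fingers": 0.9,"xyz": [1,24.5,0],"turn": 0},{"fingers": 0.9,"xyz": [3,29.5,0],"turn": 0},{"fingers": 0.9,"xyz": [5,34,0],"turn": 0},{"fingers": 0.9,"xyz": [7.5,38,0],"turn": 0},{"fingers": 0.9,"xyz": [10.5,42,0],"turn": 0},{"fingers": 0.9,"xyz": [14,46,0],"turn": 0}])

```text
clock: 10.55
eef_pos: [0.5678, -0.3573, 0.1164]
eef_rot: [2.395, 2.031, -0.002]
force: [-7.2, -1.9, 7.9]
finger_gap: 0.0186
```

>>> step_arm(moves=[{"fingers": 0.9,"xyz": [3.5,3,0],"turn": 0},{"fingers": 0.9,"xyz": [7.5,6,0],"turn": 0},{"fingers": 0.9,"xyz": [12,8.5,0],"turn": 0},{"fingers": 0.9,"xyz": [16.5,10.5,0],"turn": 0},{"fingers": 0.9,"xyz": [21.5,12.5,0],"turn": 0},{"fingers": 0.9,"xyz": [26,13.5,0],"turn": 0},{"fingers": 0.9,"xyz": [31,14,0],"turn": 0},{"fingers": 0.9,"xyz": [36,14,0],"turn": 0},{"fingers": 0.9,"xyz": [41,14,0],"turn": 0},{"fingers": 0.9,"xyz": [46,13,0],"turn": 0},{"fingers": 0.9,"xyz": [51,11.5,0],"turn": 0},{"fingers": 0.9,"xyz": [55.5,10,0],"turn": 0}])

```text
clock: 11.55
eef_pos: [0.5876, -0.3029, 0.1164]
eef_rot: [2.393, 2.032, 0.001]
force: [-1.0, -2.5, 6.1]
finger_gap: 0.0184
```

>>> step_arm(moves=[{"fingers": 0.9,"xyz": [4.5,-2.5,0],"turn": 0},{"fingers": 0.9,"xyz": [8.5,-5,0],"turn": 0},{"fingers": 0.9,"xyz": [12.5,-8.5,0],"turn": 0},{"fingers": 0.9,"xyz": [16,-12,0],"turn": 0},{"fingers": 0.9,"xyz": [19.5,-15.5,0],"turn": 0},{"fingers": 0.9,"xyz": [22,-20,0],"turn": 0},{"fingers": 0.9,"xyz": [24.5,-24,0],"turn": 0},{"fingers": 0.9,"xyz": [26.5,-29,0],"turn": 0},{"fingers": 0.9,"xyz": [28,-33.5,0],"turn": 0},{"fingers": 0.9,"xyz": [29,-38.5,0],"turn": 0},{"fingers": 0.9,"xyz": [29.5,-43.5,0],"turn": 0},{"fingers": 0.9,"xyz": [29.5,-48.5,0],"turn": 0}])

```text
clock: 12.55
eef_pos: [0.5447, -0.2663, 0.1164]
eef_rot: [2.393, 2.032, 0.002]
force: [1.8, -3.3, 4.4]
finger_gap: 0.0181
```

>>> step_arm(moves=[{"fingers": 0.9,"xyz": [-0.5,-5,0],"turn": 0},{"fingers": 0.9,"xyz": [-1.5,-10,0],"turn": 0},{"fingers": 0.9,"xyz": [-3,-14.5,0],"turn": 0},{"fingers": 0.9,"xyz": [-5,-19,0],"turn": 0},{"fingers": 0.9,"xyz": [-7.5,-23.5,0],"turn": 0},{"fingers": 0.9,"xyz": [-10.5,-27.5,0],"turn": 0},{"fingers": 0.9,"xyz": [-13.5,-31.5,0],"turn": 0},{"fingers": 0.9,"xyz": [-17,-35,0],"turn": 0},{"fingers": 0.9,"xyz": [-21,-38,0],"turn": 0},{"fingers": 0.9,"xyz": [-25.5,-40.5,0],"turn": 0},{"fingers": 0.9,"xyz": [-30,-43,0],"turn": 0},{"fingers": 0.9,"xyz": [-34.5,-45,0],"turn": 0}])

```text
clock: 13.55
eef_pos: [0.4951, -0.2923, 0.1163]
eef_rot: [2.392, 2.033, 0.003]
force: [3.9, 0.4, 5.7]
finger_gap: 0.0184
```

>>> step_arm(moves=[{"fingers": 0.9,"xyz": [-4.5,-1,0],"turn": 0},{"fingers": 0.9,"xyz": [-9.5,-2,0],"turn": 0},{"fingers": 0.9,"xyz": [-14.5,-2.5,0],"turn": 0},{"fingers": 0.9,"xyz": [-19.5,-2,0],"turn": 0},{"fingers": 0.9,"xyz": [-24.5,-1.5,0],"turn": 0},{"fingers": 0.9,"xyz": [-29.5,-0.5,0],"turn": 0},{"fingers": 0.9,"xyz": [-34,1.5,0],"turn": 0},{"fingers": 0.9,"xyz": [-38.5,3.5,0],"turn": 0},{"fingers": 0.9,"xyz": [-43,6,0],"turn": 0},{"fingers": 0.9,"xyz": [-47,9,0],"turn": 0},{"fingers": 0.9,"xyz": [-51,12,0],"turn": 0},{"fingers": 0.9,"xyz": [-54,16,0],"turn": 0}])

```text
clock: 14.55
eef_pos: [0.5012, -0.3486, 0.1163]
eef_rot: [2.394, 2.033, 0.001]
force: [-2.3, 1.1, 10.9]
finger_gap: 0.0184
```

>>> step_arm(moves=[{"fingers": 0.9,"xyz": [-3,4,0],"turn": 0},{"fingers": 0.9,"xyz": [-5.5,8,0],"turn": 0},{"fingers": 0.9,"xyz": [-8,13,0],"turn": 0},{"fingers": 0.9,"xyz": [-9.5,17.5,0],"turn": 0},{"fingers": 0.9,"xyz": [-10.5,22.5,0],"turn": 0},{"fingers": 0.9,"xyz": [-11.5,27.5,0],"turn": 0},{"fingers": 0.9,"xyz": [-11.5,32.5,0],"turn": 0},{"fingers": 0.9,"xyz": [-11,37.5,0],"turn": 0},{"fingers": 0.9,"xyz": [-10.5,42,0],"turn": 0},{"fingers": 0.9,"xyz": [-9,47,0],"turn": 0},{"fingers": 0.9,"xyz": [-7.5,51.5,0],"turn": 0},{"fingers": 0.9,"xyz": [-5,56,0],"turn": 0}])

```text
clock: 15.55
eef_pos: [0.5556, -0.3634, 0.1164]
eef_rot: [2.394, 2.032, -0.0]
force: [-0.8, -2.7, 8.9]
finger_gap: 0.0187
```

>>> step_arm(moves=[{"fingers": 0.9,"xyz": [2.5,4.5,0],"turn": 0},{"fingers": 0.9,"xyz": [5.5,8.5,0],"turn": 0},{"fingers": 0.9,"xyz": [9,12,0],"turn": 0},{"fingers": 0.9,"xyz": [13,15,0],"turn": 0},{"fingers": 0.9,"xyz": [17,18,0],"turn": 0},{"fingers": 0.9,"xyz": [21.5,20.5,0],"turn": 0},{"fingers": 0.9,"xyz": [26,22.5,0],"turn": 0},{"fingers": 0.9,"xyz": [30.5,24,0],"turn": 0},{"fingers": 0.9,"xyz": [35.5,25,0],"turn": 0},{"fingers": 0.9,"xyz": [40.5,25.5,0],"turn": 0},{"fingers": 0.9,"xyz": [45.5,25.5,0],"turn": 0},{"fingers": 0.9,"xyz": [50.5,25,0],"turn": 0}])

```text
clock: 16.55
eef_pos: [0.5893, -0.3157, 0.1163]
eef_rot: [2.393, 2.034, 0.003]
force: [-0.1, 1.4, 8.0]
finger_gap: 0.0184
```

>>> step_arm(moves=[{"fingers": 0.9,"xyz": [5,-0.5,0],"turn": 0},{"fingers": 0.9,"xyz": [9.5,-2,0],"turn": 0},{"fingers": 0.9,"xyz": [14.5,-4,0],"turn": 0},{"fingers": 0.9,"xyz": [18.5,-6.5,0],"turn": 0},{"fingers": 0.9,"xyz": [23,-9,0],"turn": 0},{"fingers": 0.9,"xyz": [26.5,-12.5,0],"turn": 0},{"fingers": 0.9,"xyz": [30,-16,0],"turn": 0},{"fingers": 0.9,"xyz": [33.5,-20,0],"turn": 0},{"fingers": 0.9,"xyz": [36,-24,0],"turn": 0},{"fingers": 0.9,"xyz": [38.5,-28.5,0],"turn": 0},{"fingers": 0.9,"xyz": [40,-33,0],"turn": 0},{"fingers": 0.9,"xyz": [41.5,-38,0],"turn": 0}])

```text
clock: 17.55
eef_pos: [0.5582, -0.2697, 0.1163]
eef_rot: [2.393, 2.032, 0.002]
force: [0.8, -1.6, 7.9]
finger_gap: 0.0178
```

```bash
python3 - <<'E'
from h import *
from tab import *
s=snap('wrist','w9');snap('side','s9');o=env.observe();print(o['clock'],o['eef_pos'],o['force'])
im=load('s9')['image'];cv2.imwrite('pics/s9z.png',cv2.resize(im[170:330,240:420],None,fx=4,fy=3.7,interpolation=cv2.INTER_CUBIC))
# circle fit of measured TCPs, angle travelled
P=np.array([[.521,-.3627],[.5678,-.3573],[.5876,-.3029],[.5447,-.2663],[.4951,-.2923],[.5012,-.3486],[.5556,-.3634]])
A=np.c_[2*P,np.ones(len(P))];x=np.linalg.lstsq(A,(P**2).sum(1),rcond=None)[0];c=x[:2];r=np.sqrt(x[2]+c@c);print('centre',c,'r',r)
Q=np.vstack([P,o['eef_pos'][:2]]);a=np.unwrap(np.arctan2(*(Q-c).T[::-1]));print(a-a[0])
E
```

```text
17.65 [ 0.55743263 -0.26950696  0.11629975] [-1.30064888 -0.10693409  9.16320705]
centre [ 0.53926061 -0.31606488] r 0.05009835949159088
[0.         0.97862594 2.20990293 3.40593563 4.59190436 5.79288937
 6.98877692 9.42586554]
```

View pics/w9.png

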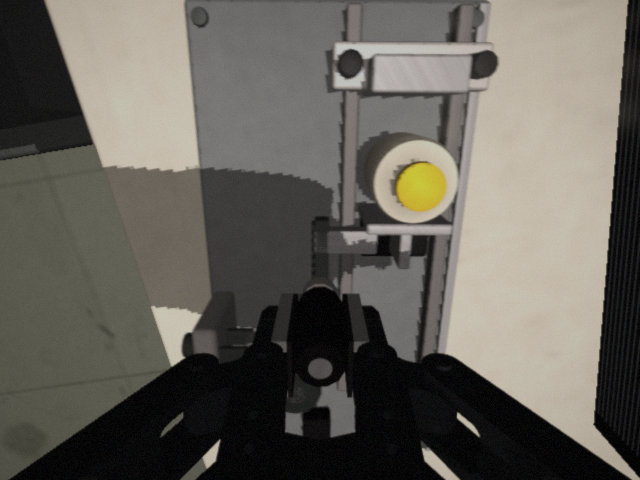

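View pics/s9z.png

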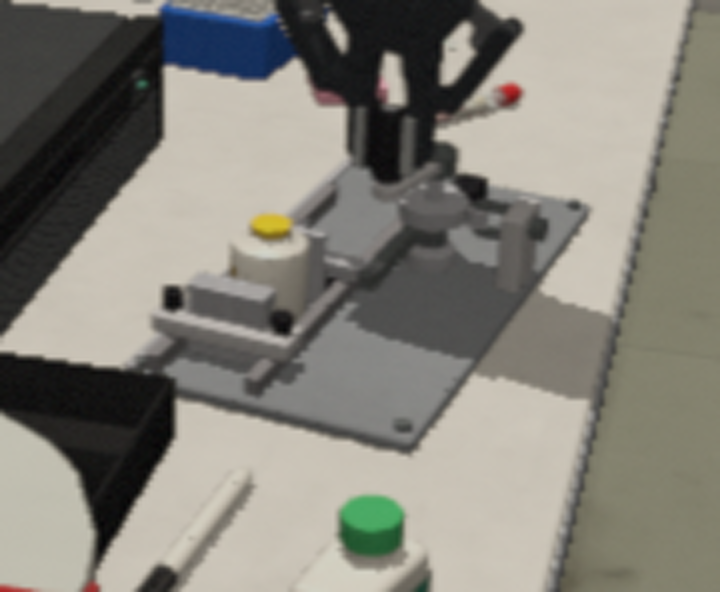

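The bottle stands upright in front of the pusher (pusher top edge v≈226) and the stop's edge is at v≈92. Next I'll work out the remaining travel.

```bash
python3 - <<'E'
from h import *
from tab import *
s=load('w9');o=env.observe();R=cv2.Rodrigues(o['eef_rot'])[0]
cv2.imwrite('pics/w9z.png',cv2.resize(s['image'][70:250,330:500],None,fx=4,fy=3.3,interpolation=cv2.INTER_CUBIC))
T=lambda u,v,z:(R.T@(plane(s,u,v,z)-o['eef_pos'])*1000).round(1)
a,b=T(420,92,.055),T(410,226,.056);print(a,b,(a-b)[0],'rad left',((a-b)[0]-42)/8)
for t0,ts in ((9.4,9.4+.1*np.arange(1,13)),(10.6,10.6+.1*np.arange(1,8)),(11.3,11.3+.05*np.arange(1,17))): print(t0,[list(map(float,ab(t)-ab(t0))) for t in ts])
E
```

```text
[89.1 45.4 61.3] [27.  45.4 60.3] 62.099999999999994 rad left 2.5124999999999993
9.4 [[1.0, -5.0], [1.5, -10.0], [1.5, -15.0], [0.5, -19.5], [-0.5, -24.5], [-2.0, -29.5], [-4.0, -34.0], [-6.5, -38.5], [-9.5, -42.5], [-12.5, -46.0], [-16.5, -49.5], [-20.5, -52.5]]
10.6 [[-4.0, -2.5], [-8.5, -5.0], [-13.0, -6.5], [-18.0, -8.0], [-23.0, -8.5], [-28.0, -9.0], [-33.0, -8.5]]
11.3 [[-2.5, 0.5], [-5.0, 0.5], [-7.5, 1.0], [-10.0, 2.0], [-12.0, 2.5], [-14.5, 3.5], [-16.5, 4.5], [-19.0, 6.0], [-21.0, 7.0], [-23.0, 8.5], [-25.5, 10.0], [-27.0, 11.5], [-29.0, 13.0], [-31.0, 15.0], [-32.5, 16.5], [-34.0, 18.5]]
```

View pics/w9z.png

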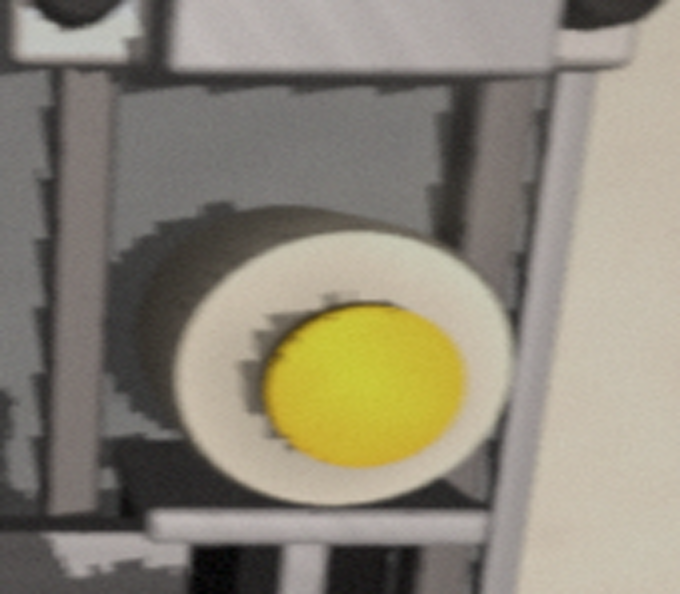

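>>> step_arm(moves=[{"fingers": 0.9,"xyz": [1,-5,0],"turn": 0},{"fingers": 0.9,"xyz": [1.5,-10,0],"turn": 0},{"fingers": 0.9,"xyz": [1.5,-15,0],"turn": 0},{"fingers": 0.9,"xyz": [0.5,-19.5,0],"turn": 0},{"fingers": 0.9,"xyz": [-0.5,-24.5,0],"turn": 0},{"fingers": 0.9,"xyz": [-2,-29.5,0],"turn": 0},{"fingers": 0.9,"xyz": [-4,-34,0],"turn": 0},{"fingers": 0.9,"xyz": [-6.5,-38.5,0],"turn": 0},{"fingers": 0.9,"xyz": [-9.5,-42.5,0],"turn": 0},{"fingers": 0.9,"xyz": [-12.5,-46,0],"turn": 0},{"fingers": 0.9,"xyz": [-16.5,-49.5,0],"turn": 0},{"fingers": 0.9,"xyz": [-20.5,-52.5,0],"turn": 0}])

```text
clock: 18.65
eef_pos: [0.5034, -0.2811, 0.1163]
eef_rot: [2.393, 2.033, 0.003]
force: [2.6, 0.0, 7.4]
finger_gap: 0.0184
```

>>> step_arm(moves=[{"fingers": 0.9,"xyz": [-4,-2.5,0],"turn": 0},{"fingers": 0.9,"xyz": [-8.5,-5,0],"turn": 0},{"fingers": 0.9,"xyz": [-13,-6.5,0],"turn": 0},{"fingers": 0.9,"xyz": [-18,-8,0],"turn": 0},{"fingers": 0.9,"xyz": [-23,-8.5,0],"turn": 0},{"fingers": 0.9,"xyz": [-28,-9,0],"turn": 0},{"fingers": 0.9,"xyz": [-33,-8.5,0],"turn": 0}])

```text
clock: 19.23
eef_pos: [0.4894, -0.3119, 0.1163]
eef_rot: [2.393, 2.034, 0.002]
force: [-1.0, 1.5, 9.3]
finger_gap: 0.0184
```

>>> step_arm(moves=[{"fingers": 0.9,"xyz": [-4,0.5,0],"turn": 0},{"fingers": 0.9,"xyz": [-7.5,1,0],"turn": 0},{"fingers": 0.9,"xyz": [-10,2,0],"turn": 0}])

```text
clock: 19.48
eef_pos: [0.4897, -0.3224, 0.1163]
eef_rot: [2.394, 2.034, 0.002]
force: [-0.9, 1.6, 10.8]
finger_gap: 0.0188
```

>>> step_arm(moves=[{"fingers": 0.9,"xyz": [-2,0.5,0],"turn": 0},{"fingers": 0.9,"xyz": [-4.5,1.5,0],"turn": 0}])

```text
clock: 19.65
eef_pos: [0.4904, -0.3268, 0.1163]
eef_rot: [2.394, 2.034, 0.002]
force: [-1.3, 1.7, 9.7]
finger_gap: 0.0184
```

>>> step_arm(moves=[{"fingers": 0.9,"xyz": [-2.5,1,0],"turn": 0},{"fingers": 0.9,"xyz": [-4.5,2.5,0],"turn": 0}])

```text
clock: 19.82
eef_pos: [0.4918, -0.3319, 0.1163]
eef_rot: [2.394, 2.034, 0.001]
force: [-4.0, 1.2, 10.8]
finger_gap: 0.0186
```

>>> step_arm(moves=[{"fingers": 0.9,"xyz": [-2,1,0],"turn": 0}])

```text
clock: 19.9
eef_pos: [0.4926, -0.3341, 0.1163]
eef_rot: [2.394, 2.034, 0.001]
force: [-1.6, 1.1, 9.7]
finger_gap: 0.0188
```

>>> step_arm(moves=[{"fingers": 0.9,"xyz": [-2,1.5,0],"turn": 0}])

```text
clock: 19.98
eef_pos: [0.4936, -0.3363, 0.1163]
eef_rot: [2.394, 2.034, 0.001]
force: [-2.3, 1.2, 11.2]
finger_gap: 0.0188
```

>>> step_arm(moves=[{"fingers": 0.9,"xyz": [-1.5,1.5,0],"turn": 0}])

```text
clock: 20.07
eef_pos: [0.4945, -0.3383, 0.1162]
eef_rot: [2.395, 2.033, -0.0]
force: [-4.0, 0.2, 12.3]
finger_gap: 0.0184
```

>>> step_arm(moves=[{"fingers": 0.9,"xyz": [-2,1.5,0],"turn": 0}])

```text
clock: 20.15
eef_pos: [0.4954, -0.34, 0.1162]
eef_rot: [-2.394, -2.033, 0.0]
force: [-6.9, 5.4, 14.7]
finger_gap: 0.0182
```

>>> step_arm(moves=[{"fingers": 0.9,"xyz": [0,0,0],"turn": 0}])

```text
clock: 20.23
eef_pos: [0.4954, -0.3401, 0.1162]
eef_rot: [-2.394, -2.033, 0.0]
force: [-5.4, 2.7, 13.4]
finger_gap: 0.0184
```

>>> step_arm(moves=[{"fingers": 0.9,"xyz": [-0.7,0.7,0],"turn": 0},{"fingers": 0.9,"xyz": [-0.7,0.7,0],"turn": 0}])

```text
clock: 20.4
eef_pos: [0.4956, -0.3404, 0.1162]
eef_rot: [-2.393, -2.032, 0.001]
force: [-7.0, 4.6, 15.1]
finger_gap: 0.0183
```

```bash
python3 - <<'E'
from h import *
s=snap('wrist','w10');snap('side','s10');o=env.observe();print(o['clock'],o['eef_pos'],o['force'])
R=cv2.Rodrigues(o['eef_rot'])[0]
a=s['image'][0:480,300:640]
cv2.imwrite('pics/w10z.png',a)
E
```

```text
20.5 [ 0.49560457 -0.34040009  0.11623966] [-6.96067125  4.34085046 14.48967603]
```

View pics/w10.png

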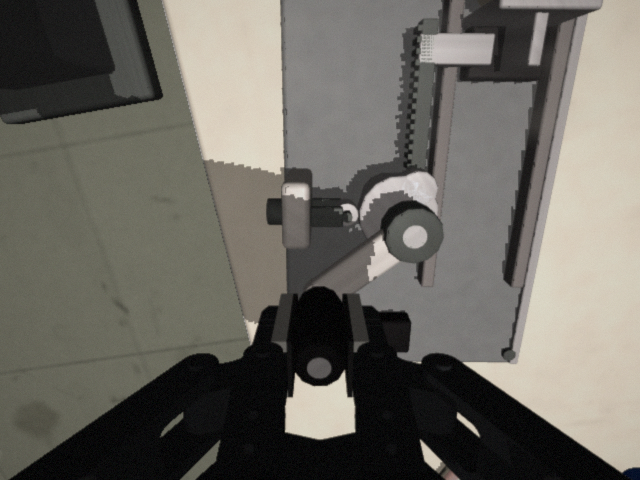

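The wrist view doesn't show the bottle and only shows the pusher's back part. The handle motion confirms the block: 1 mm commanded gave about 0.4 mm of motion and the force rose. I'll add one small push for firmness, then let go.

>>> step_arm(moves=[{"fingers": 0.9,"xyz": [-0.6,0.6,0],"turn": 0},{"fingers": 0.9,"xyz": [-0.6,0.6,0],"turn": 0},{"fingers": 0.9,"xyz": [-0.6,0.6,0],"turn": 0}])

```text
clock: 20.75
eef_pos: [0.4958, -0.3407, 0.1162]
eef_rot: [-2.392, -2.032, 0.001]
force: [-8.4, 5.3, 16.5]
finger_gap: 0.0182
```

>>> step_arm(moves=[{"fingers": 0.4,"xyz": [0,0,0],"turn": 0},{"fingers": 0.3,"xyz": [0,0,0],"turn": 0},{"fingers": 0.3,"xyz": [0,0,0],"turn": 0},{"fingers": 0.3,"xyz": [0,0,0],"turn": 0},{"fingers": 0.3,"xyz": [0,0,0],"turn": 0},{"fingers": 0.3,"xyz": [0,0,-10],"turn": 0},{"fingers": 0.3,"xyz": [0,0,-30],"turn": 0},{"fingers": 0.3,"xyz": [0,0,-55],"turn": 0},{"fingers": 0.3,"xyz": [0,0,-85],"turn": 0},{"fingers": 0.3,"xyz": [0,0,-115],"turn": 0},{"fingers": 0.3,"xyz": [0,0,-130],"turn": 0},{"fingers": 0.3,"xyz": [0,0,-130],"turn": 0}])

```text
clock: 21.75
eef_pos: [0.4986, -0.3429, 0.251]
eef_rot: [2.389, 2.028, 0.004]
force: [0.5, -0.7, 0.2]
finger_gap: 0.06
```

```bash
python3 - <<'E'
from h import *
s=snap('wrist','w11');t=snap('side','s11');o=env.observe();print(o['clock'],o['eef_pos'],o['force'])
cv2.imwrite('pics/s11z.png',cv2.resize(t['image'][170:330,240:420],None,fx=4,fy=3.7,interpolation=cv2.INTER_CUBIC))
E
```

```text
21.85 [ 0.49706121 -0.34223744  0.24638154] [-0.26538028  0.11639115 -0.54807405]
```

View pics/w11.png

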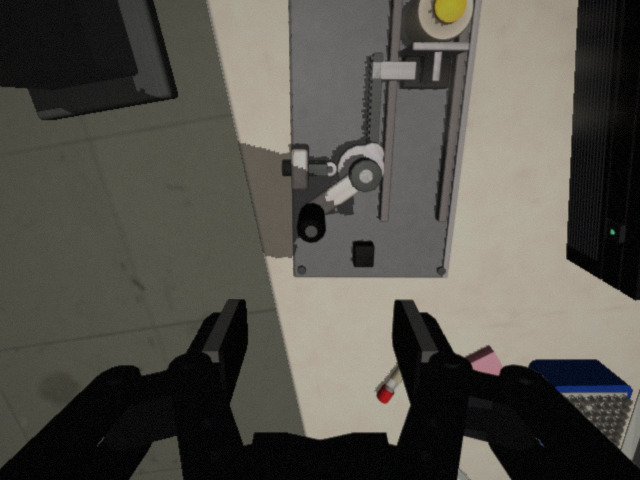

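View pics/s11z.png

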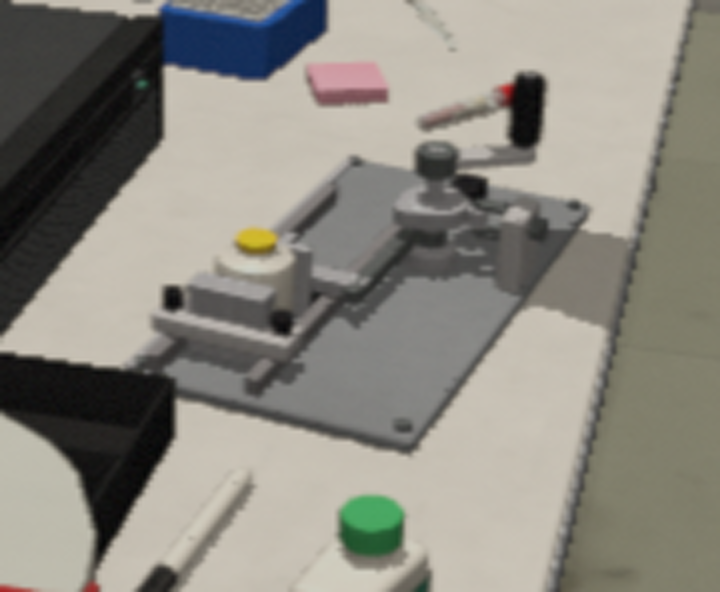

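The bottle is upright between pusher and stop, and the gripper is clear of the handle. I'll move over the lane for one check of the contact.

>>> step_arm(moves=[{"fingers": 0.3,"xyz": [20,5,-10],"turn": 0},{"fingers": 0.3,"xyz": [45,15,-20],"turn": 0},{"fingers": 0.3,"xyz": [75,25,-20],"turn": 0},{"fingers": 0.3,"xyz": [100,35,-20],"turn": 0},{"fingers": 0.3,"xyz": [120,45,-20],"turn": 0},{"fingers": 0.3,"xyz": [120,45,-20],"turn": 0},{"fingers": 0.3,"xyz": [120,45,-20],"turn": 0},{"fingers": 0.3,"xyz": [120,45,-20],"turn": 0},{"fingers": 0.3,"xyz": [120,45,-20],"turn": 0}])

```text
clock: 22.6
eef_pos: [0.5597, -0.2325, 0.2646]
eef_rot: [-2.396, -2.03, 0.002]
force: [-0.2, -0.5, -0.3]
finger_gap: 0.0596
```

```bash
python3 - <<'E'
from h import *
s=snap('wrist','w12');t=snap('top','t12');o=env.observe();print(o['clock'],o['eef_pos'],o['force'])
cv2.imwrite('pics/w12z.png',cv2.resize(s['image'][120:320,260:460],None,fx=3,fy=3,interpolation=cv2.INTER_CUBIC))
E
```

```text
22.7 [ 0.55988394 -0.23244375  0.26494664] [ 0.6251678  -0.06534177 -0.84138352]
```

View pics/w12.png

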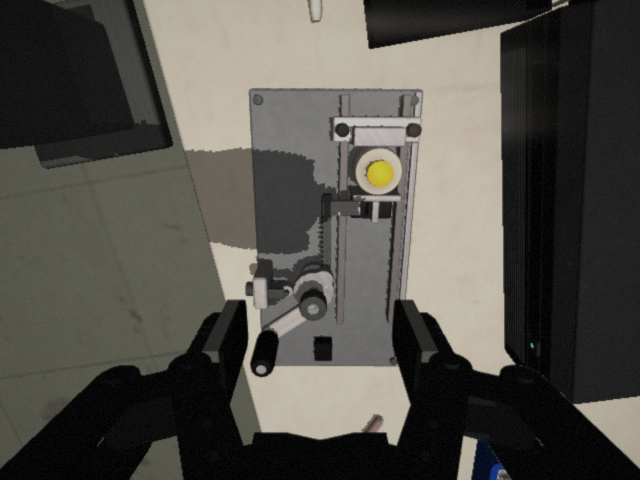

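View pics/w12z.png

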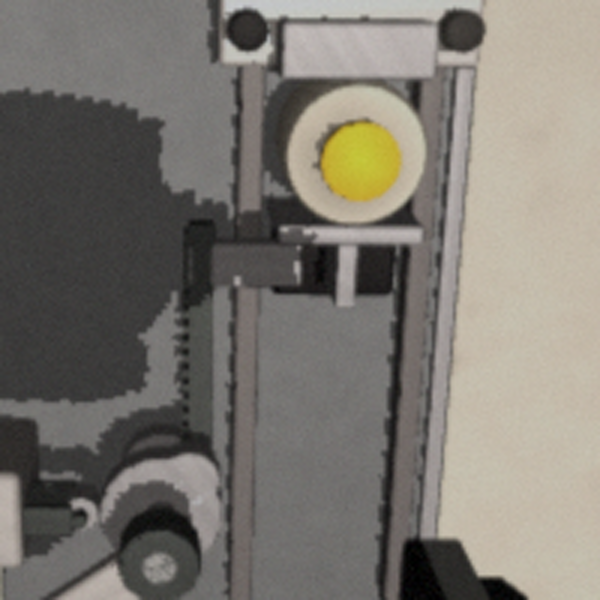

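```bash
python3 - <<'E'
from h import *
s=load('w12');o=env.observe();R=cv2.Rodrigues(o['eef_rot'])[0]
T=lambda u,v,z:(R.T@(plane(s,u,v,z)-o['eef_pos'])*1000).round(1)
print(T(380,145.7,.055),T(377,195.3,.056),T(380.3,173.5,.072))
E
```

```text
[ 52.6  50.4 209.9] [ 10.2  49.8 208.9] [ 31.9  49.2 192.9]
```

The gap between stop and pusher is 42.4 mm, which is the bottle's diameter. The cap is 20.7 mm before the stop, so the bottle is home. Handing in.

```bash
python3 -c "
from workcell import env
print(env.sign_off())"
```

```text
the job is handed in; nothing more can be done
None
```

I stood the white bottle upright in the lane, let go of it, and wound the crank counterclockwise about 11.9 rad until it blocked. That took it through both heavy points at about 5.2 s a turn. I then let go of the handle, backed the arm clear and handed the job in at about 23 s.

**Home position:** the last wrist view measured 42.4 mm between the pusher and stop faces, against the bottle's 42 mm. The cap's centre was 20.7 mm before the stop, against 21 mm when home. The bottle was upright, and the robot was touching nothing.

**Pressing force:** the push on the handle was about 8.7 N at the end, which I work out as roughly 40 N on the bottle. I did not measure the force on the bottle directly.

**Failed or uneven steps:**
- One move call was refused because it lacked the turn value; nothing moved.
- A 0.1 s camera pause interrupted the winding at 9.4 rad.
- The last 0.5 rad was wound more slowly on purpose, to feel for the block.
- The lane's heading differed by about 1–2° between views. I centred the bottle by the close-up view of the rails instead.

**Other things on the counter:** I never touched them. I did not re-measure the positions of the dropper bottle and the reagent bottle at the end.

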